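# Make up a key-fob kit and a dye kit

### The arm

A 7-joint arm with a two-finger parallel gripper is mounted at the origin on a cart in front of the work surface, level with it; the furniture and walls round the work are solid. World frame = base frame: x ahead of the robot, y to its left, z up, the work surface at z = 0. Lengths are in m, angles in rad, forces in N, time in s.
With the tool pointing down it reaches from about 0.425 to 0.8 m from the base axis. Payload 8.3 kg.
Tool frame: the origin (TCP) lies midway between the tips of the shut fingers; the grasp point (between the pads) lies 19 mm behind it; z points along the fingers, y is the line along which they close (so a half turn about z gives the same grasp; the last joint's range is limited). The gripper opens to 85 mm and grips with 20 to 120 N. Pads are 22 mm wide; open, the fingers measure 114 mm over their backs; the gripper's body (76 mm by 85 mm) begins 54 mm behind the grasp point. The pads swing forward as they close: fully open they stand 13 mm farther back than shut.
Start: joints at [-1.186, 0.383, 0.016, 1.37, -0.006, 1.388, -0.046], TCP at [0.271, 0.563, 0.231] pointing down, gripper open.
Joint ranges: [-2.95, 2.95], [-0.25, 2.06], [-1.52, 1.56], [0.18, 2.33], [-1.44, 4.58], [0.02, 2.06], [-3.01, 3.01]. Speed limits (rad/s): [2.39, 2.39, 3.01, 3.01, 3.14, 3.14, 3.14].

### API

Orientations are given as a unit quaternion [w, x, y, z].
In Python, from rig import get_state, camera, calibration, job_done, search_frame, mark_of gives the robot as it stands.
- The arm moves only by the tool move_arm, never from a script. Its argument "targets" is a list of rows, each a list of 3 entries, a list of its own where there are three numbers: the shift along the tool's x, y, z in m, then the turn, a rotation vector about the tool's x, y, z in degrees, then the opening, from 0 (shut) to 1 (fully open). In form: [[[x, y, z], [ax, ay, az], fingers], ...]. A call has exactly 10 rows; each row shifts and turns the commanded pose from where the row before left it, along the tool's axes as they then stand; what a row does not reach is not made up. A row lasts 1/10 s, in which the tool goes at most 50 mm and 8.59 degrees, less where a joint would pass 70% of its speed; a pose out of reach is approached as far as the arm can. A call with a gripper value outside its range is refused whole. The fingers move at their own pace and stop on an object; "newtons" is the grip in N (left out, the last holds). Time passes only in rows, so rows that do not move let the fingers close, or fill a call up. It gives the time, the measured TCP pose, the force, the opening and the grip force at its end, in the units of the state.
- get_state(): the state, without advancing time (a new reading comes with each control period).
- camera(name): name is "scene" or "side" or "wrist"; returns the picture (400x640x3 uint8, red, green, blue); there is no depth.
- calibration(name): a dict with "fx", "fy", "cx", "cy" (pixels), "R" (3x3) and "t" (3): a world point X has camera coordinates R X + t; the wrist camera has in their place "hand_eye" (4x4, takes a point from camera to tool coordinates, whose origin is the TCP and whose axes are the flange's). Camera axes: x right, y down, z forward; pixel columns grow to the right and rows downward; lengths in m; the calibration is good to about 2 mm. A picture is of the moment at which its call begins: read the wrist's pose just before it. calibration takes no time and is no camera call.
- job_done(): hands the job in; it is judged then, once.
Trained networks look in the newest picture that a camera, given by its name, has taken for a name from the list of things; names that differ only in an ending like _2 or _b are one class to them, and where a whole thing is asked for, a point or a joint stands for the part that bears it (a point fixed in the world has none). Each returns a list of dicts, best first, with "p" (0 to 1); they miss things now and then, are a little off and sometimes report something else, mostly with a low value. They report only what shows in the picture. A call takes as long as a camera call. They do not tell look-alikes from the thing itself.
- search_frame(camera, name): "location" ([x, y, z] in m, in the coordinates of the camera as it stood for that picture, good to about 4 mm: the middle of the surface that is visible of it).
- mark_of(camera, name): "location" ([x, y, z] in m, in the coordinates of the camera as it stood for that picture, good to about 4 mm: a listed point, or the origin of a listed thing).
The state is a dict: "time_s": time; "joints": joint angles; "joint_vel": joint speeds; "joint_torque": joint torques, N m; "tcp_pos": TCP position; "eef_rot": TCP orientation; "contact_force": force on the tool from outside, world axes, zero at the start; "moment": the same for the moment, N m; "width": finger opening in m; "grip_force": force on a finger pad.
Only numpy, scipy, OpenCV 4.12 (cv2) and the standard library are available. Lean on these libraries where they do the work, as an engineer would, in place of code of your own. Each camera call takes 0.05 s, during which the arm holds its last target. There are 200 camera calls.

### The job

Make up two leathercraft kits from the stock at the front of the bench. Into the wooden key-fob tray go the red thread reel, standing in the round well, the beeswax block, flat in its green-lined recess, and the brass blank, pushed down level into the spring magazine until both catches snap over it and hold it there; into the grey dye tray go the black jar, standing in the black-ringed well, and the red jar, in the red-ringed well. Keep reels and jars upright, and leave the green and blue reels standing where they are.

Things in the scene. Friction and masses are not known exactly. Their poses are not given: they have to be found in the camera images.
- brass_blank: loose solid brass disc (fob blank), 38 diameter x 8 thick with a 1 mm edge chamfer, lying flat, about 80 g; snapped into the magazine its underside is at z 32 mm in the fob_tray frame, its top under the catches; origin at the centre of its underside, z up
- red_reel: loose wooden reel of RED waxed thread with a red label on its top, 32 diameter x 48 high, standing on end; origin at the centre of its underside, z up
- beeswax: loose yellow-brown beeswax block with a dark thread groove, 35 (its x) x 52 (its y) x 21 high, lying flat; turned at most 0.5 rad; origin at the centre of its underside, z up
- black_jar: loose BLACK dye jar with black screw cap, 32 diameter x 52 high (body to 38, cap above), standing; origin at the centre of its underside, z up
- red_jar: loose RED dye jar with red screw cap, 35 diameter x 58 high (body to 42, cap above), standing; origin at the centre of its underside, z up
- green_reel: reel of pale GREEN thread with a pale green label on its top, 32 diameter x 48 high, standing in the stock; not wanted, stays where it is; origin at the centre of its underside, z up
- blue_reel: reel of BLUE thread with a blue label on its top, 32 diameter x 48 high, standing in the stock; not wanted, stays where it is. Behind the stock a solid hand press 0.39 m tall stands at x 0.55 to 0.75, y 0.0 to 0.25: swing round in front of it (under 0.5 m from the base axis); origin at the centre of its underside, z up
- fob_tray: key-fob tray, fixed, light wood, 104 (x) x 212 (y) x 20 high; origin mid-underside; y to the left at yaw 0 (yaw within 0.2). In its frame, mm: round reel well, 44 wide, centre (0,-1), floor z 12, rim z 20; green-lined beeswax recess centre (0,-66), 51 (x) x 66 (y), floor z 15, rim 20, finger notches 36 wide out to the edge on its +x and -x sides; aluminium spring magazine, centre (0,66), see follower
- follower (a joint): magazine's spring follower, bearing two brass blanks. fob_tray frame: bore 42, flared posts to z 52, +y and -y housings reach 38 from centre, z 53; open 28 wide at +x and -x for fingers. Catches from +y, -y slope down from z 50, flat beneath at z 40; 5-10 N spreads them. Joint: 0 at rest, top at z 40; 0.014 fully down; 3-6 N; about 0.008 with the new blank caught
- dye_tray: dye tray, fixed, grey, 104 (x) x 212 (y) x 20 high; origin mid-underside; y to the left at yaw 0 (yaw within 0.2). In its frame, mm: two round wells 47 wide, floor z 12, rim z 20: RED-ringed, red-lined one centred at (-13, 53), BLACK-ringed, black-lined one at (-13,-53). A thin wooden stirrer is fixed in a groove along y at x 32, no higher than the rim
Not all that is in view belongs to the job. There is more than one size of the blue_reel; the job needs the middle-sized.

How it is judged:
By the outcome, as a careful person would: the job done as asked, in the order asked, and still so for the second after the job is handed in, with the robot touching nothing.
It also fails if it takes over 136 s, if anything falls off the work surface, if the arm or the gripper's body presses on something with over 40 N, if the wrist force passes 120 N, or if a joint passes its speed limit or range.

## Working session

There is one attempt and no reset: what is moved stays moved. The work goes in short steps, Python scripts to look and compute and a tool call to move; the robot and the scene stay as the last step left them, time stands still between calls to the robot, and variables do not carry over. Pictures are saved under pics/ and viewed, at most 14 in all, crops included, and the job is handed in when it is done.

Besides the shell and the picture viewer there is one more tool, called after "Call:" by a JSON object that holds its "fn" and its "kwargs". move_arm: Moves the arm, as the interface text tells. Its arguments: {"type":"object","properties":{"targets":{"type":"array","items":{"type":"array"}},"newtons":{"type":"number"}},"required":["targets"]}

```bash
mkdir -p pics
cat > h.py <<'E'
import numpy as np, cv2
from rig import *
from scipy.spatial.transform import Rotation as Rn
def q2R(q): return Rn.from_quat([q[1],q[2],q[3],q[0]]).as_matrix()
def cam2world(name,p,st=None):
    c=calibration(name); p=np.array(p)
    if name=="wrist":
        st=st or get_state(); H=np.array(c["hand_eye"]); return q2R(st["eef_rot"])@(H[:3,:3]@p+H[:3,3])+np.array(st["tcp_pos"])
    return np.array(c["R"]).T@(p-np.array(c["t"]))
def save(n,f):
    im=camera(n); cv2.imwrite("pics/"+f,cv2.cvtColor(im,cv2.COLOR_RGB2BGR)); return im
E
python3 - <<'E'
from h import *
s=get_state();print({k:np.round(v,3) for k,v in s.items()})
for n in ("scene","side"):
    save(n,n+"0.png")
    for k in "brass_blank red_reel beeswax black_jar red_jar green_reel blue_reel fob_tray dye_tray follower".split():
        print(n,k,[(round(d["p"],2),np.round(cam2world(n,d["location"]),3).tolist()) for d in mark_of(n,k)[:4]])
E
```

```text
{'time_s': np.float64(0.0), 'joints': array([-1.186,  0.384,  0.016,  1.371, -0.006,  1.388, -0.047]), 'joint_vel': array([ 0.002,  0.   , -0.001,  0.001,  0.002, -0.   , -0.   ]), 'joint_torque': array([ 0.0000e+00, -6.2762e+01,  8.4400e-01, -3.7182e+01,  1.6000e-02,
        1.4000e-02,  0.0000e+00]), 'tcp_pos': array([0.27 , 0.563, 0.23 ]), 'eef_rot': array([-0.   ,  0.222,  0.975, -0.001]), 'contact_force': array([ 0.549, -0.053, -0.509]), 'moment': array([-0.014,  0.008, -0.049]), 'grip_force': np.float64(0.0), 'width': np.float64(0.085)}
scene brass_blank [(0.47, [0.454, 0.285, -0.0])]
scene red_reel [(0.73, [0.426, -0.031, -0.001])]
scene beeswax [(0.7, [0.446, 0.217, 0.002])]
scene black_jar [(0.48, [0.522, -0.05, 0.003])]
scene red_jar [(0.78, [0.445, 0.126, -0.002])]
scene green_reel [(0.62, [0.426, -0.033, -0.001]), (0.59, [0.521, 0.303, -0.002])]
scene blue_reel [(0.84, [0.342, -0.064, -0.003]), (0.54, [0.504, 0.085, 0.001])]
scene fob_tray [(0.92, [0.607, -0.217, 0.0])]
scene dye_tray [(0.63, [0.43, -0.222, -0.001])]Traceback (most recent call last):
  File "<stdin>", line 6, in <module>
ValueError: it knows: beeswax, black_jar, blue_reel, brass_blank, dye_tray, fob_tray, green_reel, red_jar, red_reel
```

Run:
```python
from h import *
n="side"; save(n,n+"0.png")
for k in "brass_blank red_reel beeswax black_jar red_jar green_reel blue_reel fob_tray dye_tray".split():
    print(n,k,[(round(d["p"],2),np.round(cam2world(n,d["location"]),3).tolist()) for d in mark_of(n,k)[:4]])
print(calibration("wrist"))
for n in("scene","side"):
    c=calibration(n);print(n,-np.array(c["R"]).T@np.array(c["t"]))
```

```text
side brass_blank [(0.59, [0.453, 0.285, -0.0])]
side red_reel [(0.58, [0.424, -0.033, 0.003])]
side beeswax [(0.69, [0.447, 0.224, -0.001])]
side black_jar [(0.49, [0.523, -0.047, -0.001])]
side red_jar [(0.8, [0.442, 0.129, -0.004]), (0.28, [0.457, 0.286, -0.005])]
side green_reel [(0.44, [0.522, 0.302, -0.0])]
side blue_reel [(0.74, [0.339, -0.063, 0.002]), (0.52, [0.444, 0.05, 0.002]), (0.43, [0.503, 0.083, -0.005])]
side fob_tray [(0.85, [0.608, -0.217, 0.001])]
side dye_tray [(0.87, [0.426, -0.217, 0.002])]
{'fx': 330.83043244073644, 'fy': 330.83043244073644, 'cx': 317.23044547862867, 'cy': 204.23122996865362, 'hand_eye': array([[ 2.19531811e-04, -9.46221011e-01, -3.23520864e-01,
         8.39191602e-02],
       [ 9.99999268e-01,  5.92721538e-04, -1.05499818e-03,
        -1.55264815e-04],
       [ 1.19001923e-03, -3.23520395e-01,  9.46220449e-01,
        -1.42710534e-01],
       [ 0.00000000e+00,  0.00000000e+00,  0.00000000e+00,
         1.00000000e+00]])}
scene [-0.06583435  0.38068745  0.65516566]
side [ 0.07097542 -0.66233773  0.57707875]
```

View pics/scene0.png

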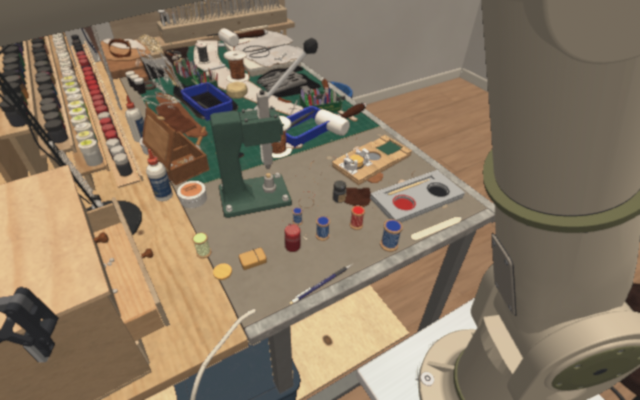

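View pics/side0.png

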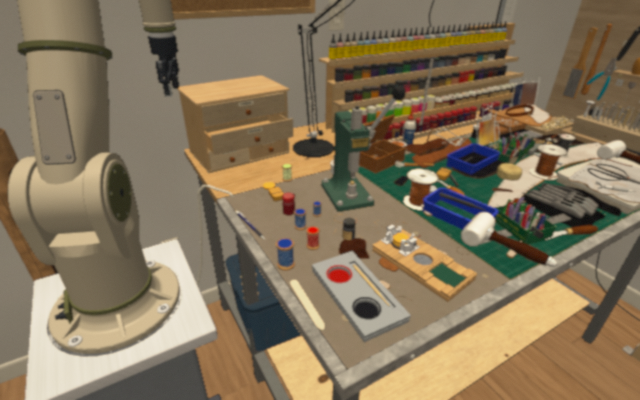

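The scene view shows the red reel at (357,217), with three blue reels at (390,235) large, (322,228) middle and (297,215) small. The red jar is at (292,237), the beeswax at (253,258), the brass blank at (222,270) and the black jar at (339,190). The trays are at (370,157) and (418,195). Both cameras agree, so I'll move to a view above the middle.

Call:
{"fn": "move_arm", "kwargs": {"targets": [[[-0.0326, -0.0324, -0.0046], [0, 0, 0], 1], [[-0.0326, -0.0324, -0.0046], [0, 0, 0], 1], [[-0.0326, -0.0324, -0.0046], [0, 0, 0], 1], [[-0.0326, -0.0324, -0.0046], [0, 0, 0], 1], [[-0.0326, -0.0324, -0.0046], [0, 0, 0], 1], [[-0.0326, -0.0324, -0.0046], [0, 0, 0], 1], [[-0.0326, -0.0324, -0.0046], [0, 0, 0], 1], [[-0.0326, -0.0324, -0.0046], [0, 0, 0], 1], [[-0.0326, -0.0324, -0.0046], [0, 0, 0], 1], [[-0.0326, -0.0324, -0.0046], [0, 0, 0], 1]]}}

```text
time_s: 2.0
tcp_pos: [0.4244, 0.1283, 0.2778]
eef_rot: [0.0, 0.222, 0.975, 0.0]
contact_force: [-0.2, -0.6, -0.3]
width: 0.0854
grip_force: 0.0
```

Call:
{"fn": "move_arm", "kwargs": {"targets": [[[-0.0326, -0.0324, -0.0046], [0, 0, 0], 1], [[-0.0326, -0.0324, -0.0046], [0, 0, 0], 1], [[-0.0326, -0.0324, -0.0046], [0, 0, 8.04], 1], [[0, 0, 0], [0, 0, 8.04], 1], [[0, 0, 0], [0, 0, 8.04], 1], [[0, 0, 0], [0, 0, 8.04], 1], [[0, 0, 0], [0, 0, 8.04], 1], [[0, 0, 0], [0, 0, 8.04], 1], [[0, 0, 0], [0, 0, 8.04], 1], [[0, 0, 0], [0, 0, 8.04], 1]]}}

```text
time_s: 3.0
tcp_pos: [0.4702, 0.0002, 0.2912]
eef_rot: [0.0, 0.709, 0.705, 0.0]
contact_force: [-0.2, -0.3, 0.7]
width: 0.0853
grip_force: 0.0
```

Run:
```python
from h import *
s=get_state();print(np.round(s["tcp_pos"],4),np.round(s["eef_rot"],3),np.round(s["joints"],2),s["time_s"])
save("wrist","w1.png")
for k in "brass_blank red_reel beeswax black_jar red_jar green_reel blue_reel fob_tray dye_tray".split():
    print(k,[(round(d["p"],2),np.round(cam2world("wrist",d["location"],s),3).tolist()) for d in mark_of("wrist",k)[:4]])
```

```text
[4.702e-01 2.000e-04 2.912e-01] [0.    0.709 0.705 0.   ] [-0.58  0.01  0.52  1.69 -0.    1.45 -0.07] 3.0
brass_blank []
red_reel [(0.78, [0.426, -0.036, 0.0])]
beeswax []
black_jar [(0.83, [0.522, -0.051, -0.002])]
red_jar [(0.57, [0.442, 0.126, -0.003])]
green_reel [(0.74, [0.525, -0.049, 0.001]), (0.52, [0.61, -0.217, -0.001])]
blue_reel [(0.83, [0.339, -0.062, 0.004]), (0.6, [0.507, 0.08, 0.002])]
fob_tray []
dye_tray [(0.89, [0.428, -0.221, 0.001])]
```

View pics/w1.png

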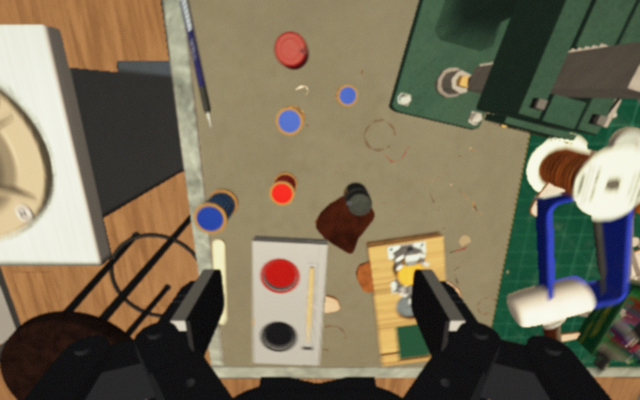

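The wrist view shows the red reel top at (283,190) and the black jar at (357,198), with a leather scrap beside the jar. The dye tray spans about (253,237)–(326,364), its red well at (280,275) and black well at (278,337). The fob tray's top edge runs (368,243)–(444,235). I'll refine with blobs.

```bash
cat >> h.py <<'E'
def ray(px,z,st,cname="wrist"):
    c=calibration(cname); d=np.array([(px[0]-c["cx"])/c["fx"],(px[1]-c["cy"])/c["fy"],1])
    o=cam2world(cname,[0,0,0],st); v=cam2world(cname,d,st)-o
    return (o+v*(z-o[2])/v[2])
def blobs(im,lo,hi,amin=40):
    h=cv2.cvtColor(im,cv2.COLOR_RGB2HSV); m=cv2.inRange(h,np.array(lo),np.array(hi))
    if lo[0]==0 and hi[0]<20: m|=cv2.inRange(h,np.array([180-hi[0],lo[1],lo[2]]),np.array([180,hi[1],hi[2]]))
    n,l,s,c=cv2.connectedComponentsWithStats(m); return [(s[i,4],s[i,:4].tolist(),c[i].round(1).tolist()) for i in range(1,n) if s[i,4]>amin]
E
python3 - <<'E'
from h import *
s=get_state(); im=cv2.cvtColor(cv2.imread("pics/w1.png"),cv2.COLOR_BGR2RGB)
for a,b,c in blobs(im,[0,170,120],[8,255,255]): print("red",a,b,c,ray(c,.048,s).round(4),ray(c,.012,s).round(4))
g=cv2.cvtColor(im,cv2.COLOR_RGB2GRAY)
for a,b,c in blobs(im,[0,0,0],[180,120,60]): 
  if a<5000: print("blk",a,b,c,ray(c,.012,s).round(4),ray(c,.02,s).round(4))
for p in [(253,237),(327,237),(326,364),(252,363)]: print("dye",ray(p,.02,s).round(4))
for p in [(368,243),(444,235),(393,366)]: print("fob",ray(p,.02,s).round(4))
E
```

```text
red 63 [280, 54, 26, 12] [293.9, 61.7] [0.4442 0.1131 0.048 ] [0.4419 0.1159 0.012 ]
red 312 [272, 184, 20, 19] [281.5, 193.1] [ 0.426  -0.0344  0.048 ] [ 0.422  -0.0454  0.012 ]
red 703 [264, 260, 34, 27] [280.0, 272.8] [ 0.4204 -0.145   0.048 ] [ 0.4158 -0.1663  0.012 ]
blk 254 [390, 0, 33, 111] [405.8, 52.2] [0.5724 0.1263 0.012 ] [0.5704 0.1255 0.02  ]
blk 222 [571, 0, 25, 48] [583.2, 22.8] [0.7708 0.1571 0.012 ] [0.7651 0.1557 0.02  ]
blk 145 [616, 0, 24, 45] [627.5, 21.1] [0.8205 0.1589 0.012 ] [0.8138 0.1575 0.02  ]
blk 54 [530, 98, 8, 11] [533.4, 102.5] [0.7328 0.0706 0.012 ] [0.7278 0.0709 0.02  ]
blk 68 [589, 114, 10, 11] [593.0, 118.6] [0.8106 0.0517 0.012 ] [0.8042 0.0523 0.02  ]
blk 117 [507, 124, 44, 14] [531.1, 131.2] [0.7373 0.0362 0.012 ] [0.7322 0.0371 0.02  ]
blk 228 [345, 183, 23, 19] [354.7, 190.9] [ 0.5194 -0.0422  0.012 ] [ 0.5184 -0.0398  0.02  ]
blk 257 [593, 223, 12, 69] [598.4, 258.8] [ 0.8713 -0.1426  0.012 ] [ 0.8636 -0.1383  0.02  ]
blk 42 [628, 309, 12, 8] [634.1, 311.9] [ 0.9504 -0.2326  0.012 ] [ 0.9413 -0.2266  0.02  ]
blk 518 [265, 323, 29, 23] [278.6, 333.7] [ 0.4098 -0.2743  0.012 ] [ 0.411  -0.2675  0.02  ]
blk 73 [633, 322, 7, 17] [636.8, 329.7] [ 0.9648 -0.2654  0.012 ] [ 0.9555 -0.2588  0.02  ]
blk 67 [608, 326, 16, 14] [615.5, 330.9] [ 0.9326 -0.2678  0.012 ] [ 0.9238 -0.2611  0.02  ]
blk 67 [613, 343, 27, 18] [627.9, 351.7] [ 0.9641 -0.3079  0.012 ] [ 0.9547 -0.3005  0.02  ]
blk 203 [593, 351, 17, 18] [600.7, 359.1] [ 0.925  -0.3229  0.012 ] [ 0.9164 -0.3152  0.02  ]
dye [ 0.3817 -0.1059  0.02  ]
dye [ 0.4831 -0.1057  0.02  ]
dye [ 0.484 -0.326  0.02 ]
dye [ 0.3668 -0.3243  0.02  ]
fob [ 0.5396 -0.1146  0.02  ]
fob [ 0.6428 -0.1023  0.02  ]
fob [ 0.5905 -0.3298  0.02  ]
```

Run:
```python
import cv2
a=cv2.imread("pics/w1.png")[170:370,240:480]; cv2.imwrite("pics/w1c.png",cv2.resize(a,None,fx=3,fy=3,interpolation=cv2.INTER_CUBIC))
```

```text
(no output)
```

View pics/w1c.png

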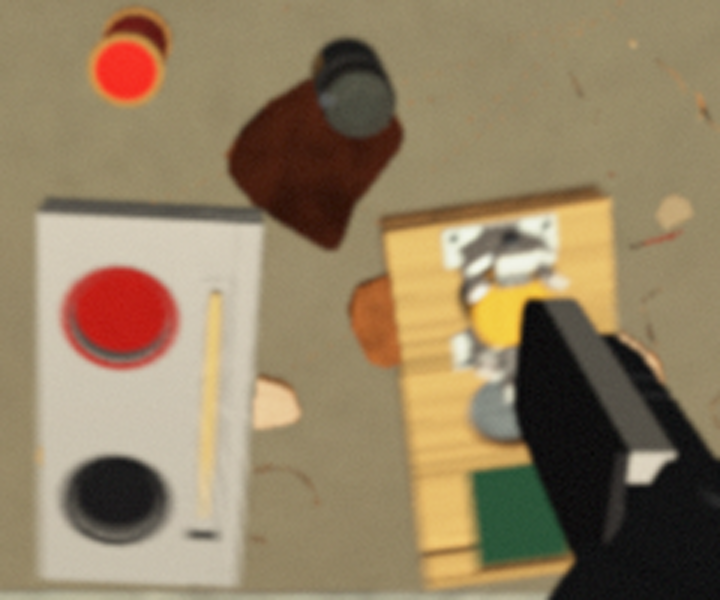

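The crop shows the fob tray yawed a few degrees positive and the dye tray slightly negative. A flat leather scrap lies by the black jar at (357,198). Next I grasp the red reel at (0.426,-0.0345).

Call:
{"fn": "move_arm", "kwargs": {"targets": [[[-0.00875, -0.011, 0.035], [0, 0, 0], 1], [[-0.00875, -0.011, 0.035], [0, 0, 0], 1], [[-0.00875, -0.011, 0.035], [0, 0, 0], 1], [[-0.00875, -0.011, 0.035], [0, 0, 0], 1], [[0, 0, 0.035], [0, 0, 0], 1], [[0, 0, 0.035], [0, 0, 0], 1], [[0, 0, 0.035], [0, 0, 0], 1], [[0, 0, 0.02], [0, 0, 0], 1], [[0, 0, 0.015], [0, 0, 0], 1], [[0, 0, 0], [0, 0, 0], 1]]}}

```text
time_s: 4.5
tcp_pos: [0.4247, -0.0349, 0.0094]
eef_rot: [-0.001, 0.707, 0.708, -0.002]
contact_force: [-0.2, -0.7, 0.9]
width: 0.0855
grip_force: 0.0
```

Call:
{"fn": "move_arm", "kwargs": {"newtons": 35, "targets": [[[0, 0, 0], [0, 0, 0], 0], [[0, 0, 0], [0, 0, 0], 0], [[0, 0, 0], [0, 0, 0], 0], [[0, 0, 0], [0, 0, 0], 0], [[0, 0, 0], [0, 0, 0], 0], [[0, 0, 0], [0, 0, 0], 0], [[0, 0, 0], [0, 0, 0], 0], [[0, 0, 0], [0, 0, 0], 0], [[0, 0, 0], [0, 0, 0], 0], [[0, 0, 0], [0, 0, 0], 0]]}}

```text
time_s: 5.5
tcp_pos: [0.4269, -0.0346, 0.012]
eef_rot: [0.0, 0.707, 0.707, 0.001]
contact_force: [-1.6, 0.7, 6.1]
width: 0.031
grip_force: 34.1
```

Call:
{"fn": "move_arm", "kwargs": {"targets": [[[0, 0, -0.03], [0, 0, 0], 0], [[0, 0, -0.045], [0, 0, 0], 0], [[0, 0, -0.045], [0, 0, 0], 0], [[-0.0275, 0.0288, -0.0263], [0, 0, 0], 0], [[-0.0275, 0.0288, -0.0263], [0, 0, 0], 0], [[-0.0275, 0.0288, -0.0263], [0, 0, 0], 0], [[-0.0275, 0.0288, -0.0263], [0, 0, 0], 0], [[-0.0275, 0.0288, -0.0263], [0, 0, 0], 0], [[-0.0275, 0.0288, -0.0263], [0, 0, 0], 0], [[0, 0, 0], [0, 0, 0], 0]]}}

```text
time_s: 6.5
tcp_pos: [0.602, -0.2041, 0.2915]
eef_rot: [0.003, 0.708, 0.706, -0.001]
contact_force: [-0.4, 0.0, -0.8]
width: 0.031
grip_force: 35.0
```

Call:
{"fn": "move_arm", "kwargs": {"targets": [[[0, 0, 0], [0, 0, 0], 0], [[0, 0, 0], [0, 0, 0], 0], [[0, 0, 0], [0, 0, 0], 0], [[0, 0, 0], [0, 0, 0], 0], [[0, 0, 0], [0, 0, 0], 0], [[0, 0, 0], [0, 0, 0], 0], [[0, 0, 0], [0, 0, 0], 0], [[0, 0, 0], [0, 0, 0], 0], [[0, 0, 0], [0, 0, 0], 0], [[0, 0, 0], [0, 0, 0], 0]]}}

```text
time_s: 7.5
tcp_pos: [0.5991, -0.1998, 0.2889]
eef_rot: [0.0, 0.707, 0.707, -0.0]
contact_force: [-0.2, -0.6, -0.6]
width: 0.031
grip_force: 35.0
```

Run:
```python
from h import *
s=get_state();print(np.round(s["tcp_pos"],4),np.round(s["eef_rot"],3),np.round(s["joints"],2),s["time_s"],s["width"],s["contact_force"])
im=save("wrist","w2.png")
for k in "fob_tray dye_tray red_reel".split():
    print(k,[(round(d["p"],2),np.round(cam2world("wrist",d["location"],s),3).tolist()) for d in mark_of("wrist",k)[:4]])
for a,b,c in blobs(im,[60,100,30],[95,255,255],100): print("green",a,b,c,ray(c,.015,s).round(4))
a=im[100:400,130:510]; cv2.imwrite("pics/w2c.png",cv2.cvtColor(cv2.resize(a,None,fx=2,fy=2,interpolation=cv2.INTER_CUBIC),4))
```

```text
[ 0.5991 -0.1998  0.2889] [ 0.     0.707  0.707 -0.   ] [-0.2   0.44  0.7   1.27 -0.28  1.53  0.47] 7.5 0.031007606981521416 [-0.17381767 -0.57261934 -0.64778753]
fob_tray [(0.71, [0.609, -0.216, -0.001])]
dye_tray [(0.8, [0.428, -0.221, 0.001])]
red_reel [(0.85, [0.599, -0.202, 0.277])]
green 7940 [419, 0, 65, 261] [449.1, 161.1] [ 0.7664 -0.201   0.015 ]
green 336 [566, 0, 26, 34] [578.2, 10.1] [ 0.8873 -0.0317  0.015 ]
green 4225 [574, 0, 66, 100] [612.3, 53.0] [ 0.9377 -0.0751  0.015 ]
green 5583 [478, 17, 64, 132] [508.9, 84.0] [ 0.8251 -0.1087  0.015 ]
green 144 [627, 137, 13, 20] [634.8, 144.8] [ 0.9963 -0.1802  0.015 ]
green 4999 [497, 144, 135, 117] [553.4, 218.5] [ 0.9174 -0.2794  0.015 ]
green 309 [611, 166, 29, 27] [630.1, 179.5] [ 1.0042 -0.225   0.015 ]
green 956 [315, 198, 38, 42] [334.8, 219.8] [ 0.6222 -0.2815  0.015 ]
green 1165 [594, 205, 46, 41] [620.3, 223.8] [ 1.01  -0.287  0.015]
```

View pics/w2c.png

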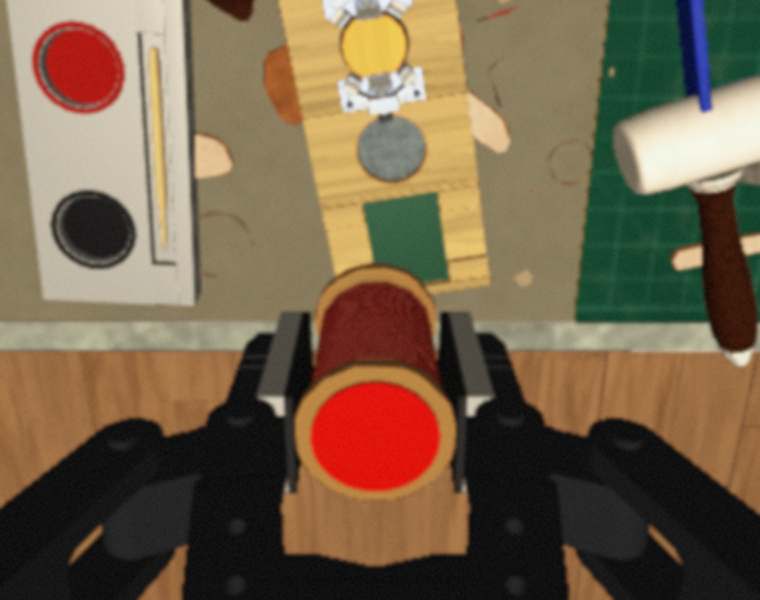

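The picture shows the reel held upright, with its top at (317,318). In the fob tray, the reel well is at (325,174), the follower blank at (317,123) and the green recess at (335,220). In the dye tray, the red well is at (169,133) and the black well at (177,214).

Run:
```python
from h import *
from scipy.optimize import least_squares
s=get_state(); im=cv2.cvtColor(cv2.imread("pics/w2.png"),4)
g=[b for b in blobs(im,[60,100,30],[95,255,255],300) if 300<b[2][0]<350 and b[2][1]>190]
y=[b for b in blobs(im,[20,120,120],[32,255,255],150) if 290<b[2][0]<340]
gr=[b for b in blobs(im,[0,0,60],[180,45,140],150) if 300<b[2][0]<345 and 150<b[2][1]<195]
r=[b for b in blobs(im,[0,170,100],[8,255,255],150) if b[2][0]<250]
k=[b for b in blobs(im,[0,0,0],[180,255,60],150) if b[2][0]<250 and b[2][1]<250]
print(g,y,gr,r,k)
def fit(M,P):
    def f(q):
        c,n=np.cos(q[2]),np.sin(q[2]); return np.concatenate([[q[0]+c*m[0]-n*m[1]-p[0],q[1]+n*m[0]+c*m[1]-p[1]] for m,p in zip(M,P)])
    o=least_squares(f,[.5,-.2,0]); print(o.x.round(4),(o.fun*1e3).round(1)); return o.x
P=[ray((312.5,201.5),.015,s),ray((348.5,197),.015,s),ray((354,239.5),.015,s),ray(y[0][2],.04,s),ray((325.5,174),.013,s)]
print(np.round(P,4))
fit([(-.0255,-.033),(.0255,-.033),(.0255,-.099),(0,.066),(0,-.001)],P)
P=[ray((169.5,133.5),.014,s),ray((176.5,214),.014,s)]
print(np.round(P,4));fit([(-.013,.053),(-.013,-.053)],P)
```

```text
[(np.int32(956), [315, 198, 38, 42], [334.8, 219.8])] [(np.int32(4739), [282, 81, 91, 156], [333.2, 169.1]), (np.int32(738), [301, 108, 32, 30], [316.7, 122.7])] [(np.int32(761), [310, 157, 32, 33], [325.1, 173.6])] [(np.int32(1271), [147, 112, 44, 44], [170.6, 132.8])] [(np.int32(4784), [0, 0, 67, 93], [26.4, 50.0]), (np.int32(590), [76, 21, 33, 37], [94.6, 42.1]), (np.int32(330), [209, 37, 25, 40], [218.7, 59.4]), (np.int32(1477), [221, 50, 48, 57], [244.1, 77.8]), (np.int32(875), [161, 196, 36, 33], [177.9, 212.4])]
[[ 0.5921 -0.2554  0.015 ]
 [ 0.6397 -0.2491  0.015 ]
 [ 0.6492 -0.3107  0.015 ]
 [ 0.6176 -0.2058  0.04  ]
 [ 0.6091 -0.2185  0.013 ]]
[ 0.6144 -0.2286  0.1043] [  0.4  -8.6   3.5  -9.6   0.8 -13.6 -10.1  42.9   5.4 -11.1]
[[ 0.4146 -0.1668  0.014 ]
 [ 0.4086 -0.2737  0.014 ]]
[ 0.4246 -0.2209 -0.0561] [-0.  -0.5  0.   0.5]
```

Run:
```python
from h import *
s=get_state()
w=ray((325.1,173.6),.012,s);b=ray((316.7,122.7),.04,s);g=ray((333.25,219.5),.015,s);print(w,b,g)
d=b-g; yaw=-np.arctan2(d[0],d[1]); print("yaw",yaw,"len",np.hypot(*d[:2]),"b-w",np.hypot(*(b-w)[:2]),"w-g",np.hypot(*(w-g)[:2]))
```

```text
[ 0.6085839  -0.21819876  0.012     ] [ 0.59772806 -0.15122933  0.04      ] [ 0.62006132 -0.28107946  0.015     ]
yaw 0.1703261621944438 len 0.13175671301854577 b-w 0.06784359170434379 w-g 0.06391959604888423
```

Call:
{"fn": "move_arm", "kwargs": {"targets": [[[-0.0058, 0.0033, 0.04], [0, 0, 0], 0], [[-0.0058, 0.0033, 0.04], [0, 0, 0], 0], [[-0.0058, 0.0033, 0.04], [0, 0, 0], 0], [[0, 0, 0.04], [0, 0, 0], 0], [[0, 0, 0.035], [0, 0, 0], 0], [[0, 0, 0.025], [0, 0, 0], 0], [[0, 0, 0.015], [0, 0, 0], 0], [[0, 0, 0.01], [0, 0, 0], 0], [[0, 0, 0.01], [0, 0, 0], 0], [[0, 0, 0.008], [0, 0, 0], 0]]}}

```text
time_s: 8.7
tcp_pos: [0.6097, -0.2174, 0.0262]
eef_rot: [0.001, 0.707, 0.707, 0.0]
contact_force: [-0.0, 0.2, -0.7]
width: 0.0309
grip_force: 35.0
```

Call:
{"fn": "move_arm", "kwargs": {"targets": [[[0, 0, 0], [0, 0, 0], 0], [[0, 0, 0], [0, 0, 0], 0], [[0, 0, 0], [0, 0, 0], 0], [[0, 0, 0.001], [0, 0, 0], 0], [[0, 0, 0], [0, 0, 0], 0], [[0, 0, 0], [0, 0, 0], 0.7], [[0, 0, 0], [0, 0, 0], 0.7], [[0, 0, 0], [0, 0, 0], 0.7], [[0, 0, 0], [0, 0, 0], 0.7], [[0, 0, 0], [0, 0, 0], 0.7]]}}

```text
time_s: 9.7
tcp_pos: [0.609, -0.2171, 0.0249]
eef_rot: [-0.0, 0.707, 0.707, -0.0]
contact_force: [0.5, 0.0, -0.7]
width: 0.0595
grip_force: 0.0
```

Call:
{"fn": "move_arm", "kwargs": {"targets": [[[0, 0, -0.03], [0, 0, 0], 0.7], [[0, 0, -0.05], [0, 0, 0], 0.7], [[0, 0, -0.05], [0, 0, 0], 1], [[0.031, -0.0213, -0.0186], [0, 0, 0], 1], [[0.031, -0.0213, -0.0186], [0, 0, 0], 1], [[0.031, -0.0213, -0.0186], [0, 0, 0], 1], [[0.031, -0.0213, -0.0186], [0, 0, 0], 1], [[0.031, -0.0213, -0.0186], [0, 0, 0], 1], [[0.031, -0.0213, -0.0186], [0, 0, 0], 1], [[0.031, -0.0213, -0.0186], [0, 0, 0], 1]]}}

```text
time_s: 10.7
tcp_pos: [0.4587, 0.0007, 0.2859]
eef_rot: [0.0, 0.707, 0.707, 0.0]
contact_force: [1.0, 1.8, 0.7]
width: 0.0855
grip_force: 0.0
```

Call:
{"fn": "move_arm", "kwargs": {"targets": [[[0.04, -0.002, 0], [0, 0, 0], 1], [[0.04, -0.002, 0], [0, 0, 0], 1], [[0.04, -0.002, 0], [0, 0, 0], 1], [[0.04, -0.002, 0], [0, 0, 0], 1], [[0.04, -0.002, 0], [0, 0, 0], 1], [[0, 0, 0], [0, 0, 0], 1], [[0, 0, 0], [0, 0, 0], 1], [[0, 0, 0], [0, 0, 0], 1], [[0, 0, 0], [0, 0, 0], 1], [[0, 0, 0], [0, 0, 0], 1]]}}

```text
time_s: 11.7
tcp_pos: [0.45, 0.1987, 0.2853]
eef_rot: [-0.0, 0.708, 0.707, 0.0]
contact_force: [0.0, -0.5, 0.0]
width: 0.085
grip_force: 0.0
```

Run:
```python
from h import *
s=get_state();print(np.round(s["tcp_pos"],4),np.round(s["eef_rot"],3),np.round(s["joints"],2),s["time_s"])
im=save("wrist","w3.png")
for k in "beeswax brass_blank red_jar".split():
    print(k,[(round(d["p"],2),np.round(cam2world("wrist",d["location"],s),3).tolist()) for d in mark_of("wrist",k)[:4]])
for a,b,c in blobs(im,[12,120,100],[35,255,255],150): print("yel",a,b,c,ray(c,.021,s).round(4),ray(c,.008,s).round(4))
for a,b,c in blobs(im,[0,150,60],[8,255,255],150): print("red",a,b,c,ray(c,.058,s).round(4))
a=im[80:330,150:510]; cv2.imwrite("pics/w3c.png",cv2.cvtColor(cv2.resize(a,None,fx=2,fy=2,interpolation=cv2.INTER_CUBIC),4))
```

```text
[0.45   0.1987 0.2853] [-0.     0.708  0.707  0.   ] [-0.88  0.07  0.42  1.65 -0.03  1.44 -0.45] 11.7
beeswax [(0.61, [0.447, 0.216, -0.001])]
brass_blank [(0.86, [0.452, 0.285, 0.001])]
red_jar [(0.88, [0.441, 0.126, -0.003])]
yel 32191 [176, 0, 464, 107] [394.1, 38.7] [0.5348 0.3368 0.021 ] [0.5376 0.3386 0.008 ]
yel 22877 [0, 19, 210, 164] [83.3, 97.5] [0.1754 0.2751 0.021 ] [0.1667 0.2749 0.008 ]
yel 1329 [611, 83, 29, 89] [625.4, 126.2] [0.8201 0.2415 0.021 ] [0.8319 0.2402 0.008 ]
yel 1563 [513, 84, 45, 45] [534.8, 106.0] [0.7062 0.2649 0.021 ] [0.7144 0.2644 0.008 ]
yel 1190 [299, 124, 31, 44] [314.3, 145.4] [0.4458 0.2189 0.021 ] [0.4456 0.2169 0.008 ]
yel 919 [162, 232, 45, 55] [187.2, 263.3] [0.269  0.0563 0.021 ] [0.2632 0.0491 0.008 ]
yel 927 [136, 287, 43, 45] [155.1, 306.7] [ 0.2131 -0.0147  0.021 ] [ 0.2056 -0.0242  0.008 ]
yel 456 [619, 298, 21, 41] [629.1, 317.2] [ 0.9082 -0.0337  0.021 ] [ 0.9229 -0.0438  0.008 ]
yel 361 [205, 337, 17, 45] [214.1, 358.5] [ 0.2893 -0.1097  0.021 ] [ 0.2842 -0.1222  0.008 ]
yel 1089 [365, 349, 66, 45] [393.0, 367.7] [ 0.5676 -0.128   0.021 ] [ 0.5713 -0.1411  0.008 ]
yel 203 [0, 382, 19, 18] [6.4, 388.1] [-0.0508 -0.1692  0.021 ] [-0.0667 -0.1836  0.008 ]
red 717 [297, 202, 27, 37] [309.9, 221.5] [0.4404 0.1334 0.058 ]
red 460 [330, 322, 30, 32] [344.7, 338.3] [ 0.4868 -0.0393  0.058 ]
```

View pics/w3c.png

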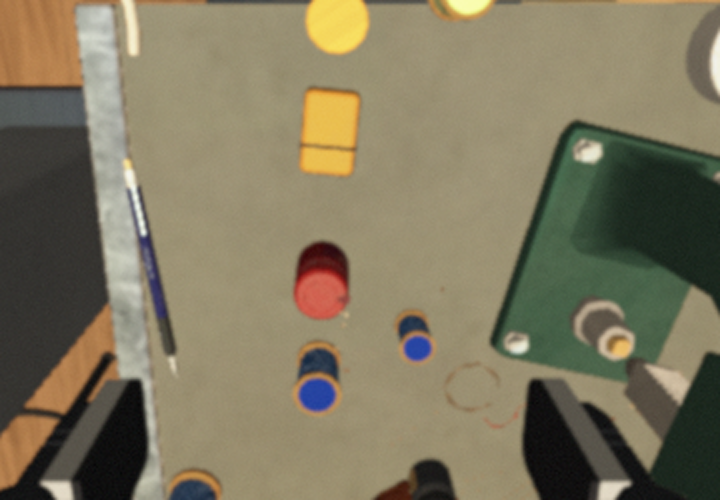

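The picture shows the beeswax at (315,145), turned about -0.08 rad, and the brass at (319,91). The red jar is at (311,224), and the middle and small blue reels are at (309,277) and (358,253). Next I grasp the beeswax across its 35 mm side.

Call:
{"fn": "move_arm", "kwargs": {"targets": [[[0.0203, -0.0035, 0.03], [0, 0, 0], 1], [[0, 0, 0.045], [0, 0, 4.6], 1], [[0, 0, 0.045], [0, 0, 0], 1], [[0, 0, 0.045], [0, 0, 0], 1], [[0, 0, 0.045], [0, 0, 0], 1], [[0, 0, 0.045], [0, 0, 0], 1], [[0, 0, 0.015], [0, 0, 0], 1], [[0, 0, 0.008], [0, 0, 0], 1], [[0, 0, 0.005], [0, 0, 0], 1], [[0, 0, 0], [0, 0, 0], 1]]}}

```text
time_s: 12.9
tcp_pos: [0.4467, 0.2204, 0.0025]
eef_rot: [0.0, 0.735, 0.678, 0.0]
contact_force: [0.1, 0.1, 0.1]
width: 0.0859
grip_force: 0.0
```

Call:
{"fn": "move_arm", "kwargs": {"newtons": 30, "targets": [[[0, 0, 0], [0, 0, 0], 0], [[0, 0, 0], [0, 0, 0], 0], [[0, 0, 0], [0, 0, 0], 0], [[0, 0, 0], [0, 0, 0], 0], [[0, 0, 0], [0, 0, 0], 0], [[0, 0, 0], [0, 0, 0], 0], [[0, 0, 0], [0, 0, 0], 0], [[0, 0, 0], [0, 0, 0], 0], [[0, 0, 0], [0, 0, 0], 0], [[0, 0, 0], [0, 0, 0], 0]]}}

```text
time_s: 13.9
tcp_pos: [0.4466, 0.2204, 0.0028]
eef_rot: [-0.0, 0.735, 0.678, 0.001]
contact_force: [-1.6, -0.2, 6.1]
width: 0.0336
grip_force: 30.1
```

Call:
{"fn": "move_arm", "kwargs": {"targets": [[[0, 0, -0.03], [0, 0, 0], 0], [[0, 0, -0.045], [0, 0, -7.03], 0], [[0, 0, -0.045], [0, 0, -7.02], 0], [[-0.0439, -0.0046, -0.02], [0, 0, 0], 0], [[-0.0439, -0.0046, -0.02], [0, 0, 0], 0], [[-0.0439, -0.0046, -0.02], [0, 0, 0], 0], [[-0.0439, -0.0046, -0.02], [0, 0, 0], 0], [[-0.0439, -0.0046, -0.02], [0, 0, 0], 0], [[-0.0432, 0.0159, 0], [0, 0, 0], 0], [[-0.0432, 0.0159, 0], [0, 0, 0], 0]]}}

```text
time_s: 14.9
tcp_pos: [0.5059, -0.0818, 0.2235]
eef_rot: [0.001, 0.646, 0.763, 0.002]
contact_force: [0.1, 0.3, -1.3]
width: 0.0339
grip_force: 30.5
```

Call:
{"fn": "move_arm", "kwargs": {"targets": [[[-0.0433, 0.0159, 0], [0, 0, 0], 0], [[-0.0433, 0.0159, 0], [0, 0, 0], 0], [[-0.0433, 0.0159, 0], [0, 0, 0], 0], [[-0.0433, 0.0159, 0], [0, 0, 0], 0], [[-0.0432, 0.0159, 0], [0, 0, 0], 0], [[0, 0, 0], [0, 0, 0], 0], [[0, 0, 0], [0, 0, 0], 0], [[0, 0, 0], [0, 0, 0], 0], [[0, 0, 0], [0, 0, 0], 0], [[0, 0, 0], [0, 0, 0], 0]]}}

```text
time_s: 15.9
tcp_pos: [0.6197, -0.2789, 0.223]
eef_rot: [0.0, 0.646, 0.764, 0.001]
contact_force: [0.2, 0.3, -0.5]
width: 0.0333
grip_force: 30.4
```

Run:
```python
from h import *
s=get_state();print(np.round(s["tcp_pos"],4),np.round(s["eef_rot"],4),np.round(s["joints"],2),s["time_s"],s["width"])
im=save("wrist","w4.png")
a=im[0:400,130:510]; cv2.imwrite("pics/w4c.png",cv2.cvtColor(cv2.resize(a,None,fx=1.5,fy=1.5,interpolation=cv2.INTER_CUBIC),4))
```

```text
[ 0.6197 -0.2789  0.223 ] [3.000e-04 6.455e-01 7.638e-01 7.000e-04] [-0.05  0.58  0.7   1.23 -0.37  1.45  0.78] 15.9 0.03327458800958726
```

View pics/w4c.png

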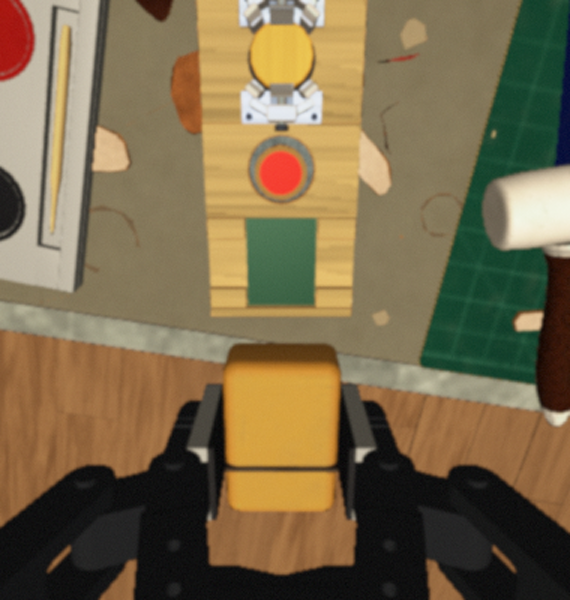

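The picture shows the block square to the tray. The green recess spans rows 145–203 at column 317, centred on the tool. The reel stands upright in its well at (317,115).

Run:
```python
from h import *
s=get_state(); R=q2R(s["eef_rot"]); t=np.array(s["tcp_pos"])
f=lambda p,z:((R.T@(ray(p,z,s)-t))*1e3).round(1)
print("liner far/near",f((317,145.5),.015),f((317,203.5),.015),"x",f((293.5,175),.015),f((340.5,175),.015))
zt=t[2]-.0028+.021
print("block",f((317,238),zt),f((317,340),zt),"sides",f((280.5,290),zt),f((355.5,290),zt))
print("front bottom edge",f((317,230),zt-.021))
print("tray end",f((317,211),.02),"mag blank",f((318,35),.04),"reel",f((317,115),.06), "tray sides",f((268,175),.02),f((367,175),.02))
```

```text
liner far/near [ 28.9  -1.  207.9] [-35.8  -1.  207.9] x [ -3.1 -26.6 207.9] [ -3.1  24.6 208. ]
block [ 26.1  -0.7 -18.2] [-25.6  -0.7 -18.2] sides [  1.3 -16.6 -18.2] [  1.3  16.1 -18.2]
front bottom edge [20.6 -0.7  2.8]
tray end [-42.9  -1.  202.9] mag blank [ 1.303e+02 -1.000e-01  1.830e+02] reel [ 63.1  -0.9 162.9] tray sides [ -1.9 -53.5 202.8] [ -1.9  52.6 203. ]
```

Call:
{"fn": "move_arm", "kwargs": {"targets": [[[-0.003, -0.0005, 0.045], [0, 0, 0], 0], [[0, 0, 0.045], [0, 0, 0], 0], [[0, 0, 0.045], [0, 0, 0], 0], [[0, 0, 0.035], [0, 0, 0], 0], [[0, 0, 0.015], [0, 0, 0], 0], [[0, 0, 0.01], [0, 0, 0], 0], [[0, 0, 0.005], [0, 0, 0], 0], [[0, 0, 0.0045], [0, 0, 0], 0], [[0, 0, 0], [0, 0, 0], 0], [[0, 0, 0], [0, 0, 0], 0]]}}

```text
time_s: 16.95
tcp_pos: [0.6199, -0.2839, 0.0188]
eef_rot: [0.001, 0.646, 0.763, 0.0]
contact_force: [0.4, 1.0, -1.4]
width: 0.0335
grip_force: 30.4
```

Call:
{"fn": "move_arm", "kwargs": {"targets": [[[0, 0, 0], [0, 0, 0], 0], [[0, 0, 0], [0, 0, 0], 0.6], [[0, 0, 0], [0, 0, 0], 0.6], [[0, 0, 0], [0, 0, 0], 0.6], [[0, 0, 0], [0, 0, 0], 0.6], [[0, 0, -0.03], [0, 0, 0], 0.6], [[0, 0, -0.045], [0, 0, 0], 0.6], [[0, 0, -0.045], [0, 0, 0], 0.6], [[0, 0, -0.045], [0, 0, 0], 1], [[0, 0, -0.045], [0, 0, 0], 1]]}}

```text
time_s: 17.95
tcp_pos: [0.619, -0.2835, 0.2296]
eef_rot: [0.0, 0.646, 0.763, -0.0]
contact_force: [1.4, -0.4, 0.3]
width: 0.0781
grip_force: 0.0
```

Call:
{"fn": "move_arm", "kwargs": {"targets": [[[0.0437, -0.0158, -0.005], [0, 0, 0], 1], [[0.0437, -0.0158, -0.005], [0, 0, 0], 1], [[0.0437, -0.0158, -0.005], [0, 0, 0], 1], [[0.0437, -0.0158, -0.005], [0, 0, 0], 1], [[0.0437, -0.0158, -0.005], [0, 0, 0], 1], [[0.0437, -0.0158, -0.005], [0, 0, 0], 1], [[0.0437, -0.0158, 0], [0, 0, 0], 1], [[0.0445, 0.0066, 0], [0, 0, 0], 1], [[0.0445, 0.0066, 0], [0, 0, 0], 1], [[0.0445, 0.0066, 0], [0, 0, 0], 1]]}}

```text
time_s: 18.95
tcp_pos: [0.4569, 0.1365, 0.2582]
eef_rot: [-0.0, 0.646, 0.763, 0.001]
contact_force: [0.7, -0.4, -0.2]
width: 0.0859
grip_force: 0.0
```

Call:
{"fn": "move_arm", "kwargs": {"targets": [[[0.0445, 0.0066, 0], [0, 0, 0], 1], [[0.0445, 0.0066, 0], [0, 0, 0], 1], [[0.0445, 0.0066, 0], [0, 0, 0], 1], [[0, 0, 0.02], [0, 0, 0], 1], [[0, 0, 0.02], [0, 0, 0], 1], [[0, 0, 0.02], [0, 0, 0], 1], [[0, 0, 0], [0, 0, 0], 1], [[0, 0, 0], [0, 0, 0], 1], [[0, 0, 0], [0, 0, 0], 1], [[0, 0, 0], [0, 0, 0], 1]]}}

```text
time_s: 19.95
tcp_pos: [0.4556, 0.2701, 0.1989]
eef_rot: [0.0, 0.646, 0.763, 0.001]
contact_force: [-0.0, -0.3, 0.8]
width: 0.0852
grip_force: 0.0
```

Run:
```python
from h import *
s=get_state(); R=q2R(s["eef_rot"]); t=np.array(s["tcp_pos"]);print(t,s["eef_rot"],s["time_s"])
im=save("wrist","w5.png")
f=lambda p,z:((R.T@(ray(p,z,s)-t))*1e3).round(1)
for d in mark_of("wrist","brass_blank")[:2]: w=cam2world("wrist",d["location"],s); print(d["p"],w.round(4),(R.T@(w-t)*1e3).round(1))
for a,b,c in blobs(im,[12,100,100],[35,255,255],150): print("yel",a,b,c,ray(c,.008,s).round(4),f(c,.008))
```

```text
[0.45555629 0.27007153 0.1988532 ] [1.27621292e-04 6.46362196e-01 7.63030073e-01 1.00117607e-03] 19.95
0.73 [ 0.454   0.2847 -0.0005] [ 14.4   0.6 199.4]
yel 63142 [157, 0, 483, 198] [387.8, 90.9] [0.5078 0.3636 0.008 ] [ 83.5  66.6 191.1]
yel 417 [568, 0, 72, 10] [613.5, 3.1] [0.6874 0.4679 0.008 ] [156.9 260.9 191.5]
yel 20039 [0, 2, 187, 172] [71.2, 88.5] [0.2102 0.3161 0.008 ] [  85.5 -234.8  190.6]
yel 1850 [529, 202, 52, 47] [554.5, 225.0] [0.7192 0.2587 0.008 ] [-54.8 257.9 191.2]
yel 398 [128, 261, 31, 35] [144.8, 280.2] [0.2789 0.1155 0.008 ] [-123.6 -200.   190.4]
yel 189 [146, 284, 13, 26] [153.9, 297.2] [0.2894 0.094  0.008 ] [-146.6 -193.2  190.4]
yel 674 [88, 297, 47, 40] [112.1, 317.2] [0.2399 0.0572 0.008 ] [-174.8 -248.   190.2]
yel 665 [111, 304, 47, 40] [137.6, 322.2] [0.2702 0.0548 0.008 ] [-182.  -218.6  190.3]
yel 161 [255, 357, 30, 21] [269.7, 364.9] [0.436  0.0158 0.008 ] [-247.8  -61.4  190.5]
```

Run:
```python
from h import *
s=get_state(); R=q2R(s["eef_rot"]); t=np.array(s["tcp_pos"])
f=lambda p,z:((R.T@(ray(p,z,s)-t))*1e3).round(1)
im=cv2.cvtColor(cv2.imread("pics/w5.png"),4); S=cv2.cvtColor(im,cv2.COLOR_RGB2HSV)[...,1]
for ch in (S,im[...,2].copy()):
  c=cv2.HoughCircles(ch[80:230,250:390],cv2.HOUGH_GRADIENT,1.5,40,param1=100,param2=12,minRadius=14,maxRadius=24)
  for x,y,r in (c[0][:3] if c is not None else []): print(x+250,y+80,r,f((x+250,y+80),.008))
m=(S[80:230,250:390]>130); l=cv2.connectedComponentsWithStats(m.astype(np.uint8));
for i in range(1,l[0]):
  if l[2][i,4]>300: c=l[3][i]+[250,80];print(l[2][i],c,f(c,.008))
```

```text
315.25 163.25 19.25 [ 13.5  -2.8 190.5]
387.25 160.25 18.05 [ 16.6  70.6 190.5]
315.25 163.25 17.75 [ 13.5  -2.8 190.5]
384.25 158.75 15.65 [ 18.2  67.4 190.5]
300.25 125.75 23.15 [ 51.  -17.5 190.5]
[    0     0   140   104 10838] [322.46558406 119.75032294] [ 56.7   4.4 190.5]
```

Call:
{"fn": "move_arm", "kwargs": {"targets": [[[0.0138, -0.0015, 0.02], [0, 0, 0], 0.6], [[0, 0, 0.045], [0, 0, 0], 0.6], [[0, 0, 0.045], [0, 0, 0], 0.6], [[0, 0, 0.03], [0, 0, 0], 0.6], [[0, 0, 0.025], [0, 0, 0], 0.6], [[0, 0, 0.015], [0, 0, 0], 0.6], [[0, 0, 0.008], [0, 0, 0], 0.6], [[0, 0, 0.006], [0, 0, 0], 0.6], [[0, 0, 0.005], [0, 0, 0], 0.6], [[0, 0, 0], [0, 0, 0], 0.6]]}}

```text
time_s: 21.05
tcp_pos: [0.4513, 0.2833, -0.0014]
eef_rot: [-0.0, 0.646, 0.763, 0.0]
contact_force: [-0.4, 0.0, 0.3]
width: 0.0514
grip_force: 0.0
```

Call:
{"fn": "move_arm", "kwargs": {"newtons": 80, "targets": [[[0, 0, 0], [0, 0, 0], 0], [[0, 0, 0], [0, 0, 0], 0], [[0, 0, 0], [0, 0, 0], 0], [[0, 0, 0], [0, 0, 0], 0], [[0, 0, 0], [0, 0, 0], 0], [[0, 0, 0], [0, 0, 0], 0], [[0, 0, 0], [0, 0, 0], 0], [[0, 0, 0], [0, 0, 0], 0], [[0, 0, 0], [0, 0, 0], 0], [[0, 0, 0], [0, 0, 0], 0]]}}

```text
time_s: 22.05
tcp_pos: [0.4516, 0.2835, -0.0002]
eef_rot: [-0.0, 0.646, 0.763, 0.001]
contact_force: [-1.2, -1.7, 7.8]
width: 0.0329
grip_force: 78.8
```

Call:
{"fn": "move_arm", "kwargs": {"targets": [[[0, 0, -0.02], [0, 0, 0], 0], [[0, 0, -0.04], [0, 0, 0], 0], [[0, 0, -0.04], [0, 0, 0], 0], [[0, 0, -0.04], [0, 0, 0], 0], [[0, 0, -0.04], [0, 0, 0], 0], [[0, 0, -0.04], [0, 0, 0], 0], [[0, 0, 0], [0, 0, 0], 0], [[0, 0, 0], [0, 0, 0], 0], [[0, 0, 0], [0, 0, 0], 0], [[0, 0, 0], [0, 0, 0], 0]]}}

```text
time_s: 23.05
tcp_pos: [0.4505, 0.2827, 0.2171]
eef_rot: [-0.0, 0.646, 0.763, -0.001]
contact_force: [-0.0, 0.3, -1.7]
width: 0.0331
grip_force: 79.7
```

Run:
```python
from h import *
s=get_state();print(np.round(s["tcp_pos"],4),s["time_s"],s["width"],s["grip_force"])
im=save("wrist","w6.png")
cv2.imwrite("pics/w6c.png",cv2.cvtColor(cv2.resize(im[200:400,200:440],None,fx=3,fy=3,interpolation=cv2.INTER_CUBIC),4))
```

```text
[0.4505 0.2827 0.2171] 23.05 0.03308208985048232 79.7265636920929
```

View pics/w6c.png

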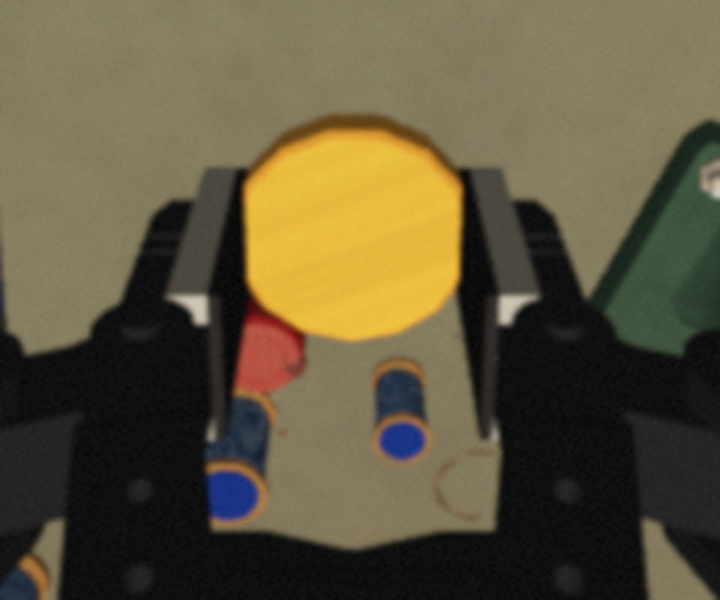

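The blank is held level and centred between the pads, at about (318,278).

Run:
```python
from h import *
s=get_state(); R=q2R(s["eef_rot"]); t=np.array(s["tcp_pos"])
f=lambda p,z:((R.T@(ray(p,z,s)-t))*1e3).round(1)
for p in [(317.7,242.3),(317.7,313.3),(281.5,270),(354,270)]: print(f(p,t[2]+.008))
```

```text
[19.3 -0.4 -8. ]
[-18.6  -0.4  -8. ]
[  5.2 -17.1  -8. ]
[ 5.3 16.4 -8. ]
```

Call:
{"fn": "move_arm", "kwargs": {"targets": [[[-0.0469, -0.0063, 0], [0, 0, 0], 0], [[-0.0469, -0.0063, 0], [0, 0, 0], 0], [[-0.0469, -0.0063, 0], [0, 0, 0], 0], [[-0.0469, -0.0063, 0], [0, 0, 0], 0], [[-0.0469, -0.0063, 0], [0, 0, 0], 0], [[-0.0469, -0.0063, 0], [0, 0, 0], 0], [[-0.0343, 0.0223, 0], [0, 0, 0], 0], [[-0.0343, 0.0223, 0], [0, 0, 0], 0], [[-0.0343, 0.0223, 0], [0, 0, 0], 0], [[-0.0343, 0.0223, 0], [0, 0, 0], 0]]}}

```text
time_s: 24.1
tcp_pos: [0.5716, -0.1222, 0.2177]
eef_rot: [-0.0, 0.646, 0.763, -0.0]
contact_force: [0.2, 1.2, -0.6]
width: 0.0331
grip_force: 79.9
```

Call:
{"fn": "move_arm", "kwargs": {"targets": [[[-0.0343, 0.0223, 0], [0, 0, 0], 0], [[0, 0, 0], [0, 0, 0], 0], [[0, 0, 0], [0, 0, 0], 0], [[0, 0, 0], [0, 0, 0], 0], [[0, 0, 0], [0, 0, 0], 0], [[0, 0, 0], [0, 0, 0], 0], [[0, 0, 0], [0, 0, 0], 0], [[0, 0, 0], [0, 0, 0], 0], [[0, 0, 0], [0, 0, 0], 0], [[0, 0, 0], [0, 0, 0], 0]]}}

```text
time_s: 25.1
tcp_pos: [0.5984, -0.1513, 0.2186]
eef_rot: [-0.0, 0.646, 0.763, 0.0]
contact_force: [0.6, 0.4, -0.4]
width: 0.0329
grip_force: 79.9
```

Run:
```python
from h import *
s=get_state();print(np.round(s["tcp_pos"],4),np.round(s["eef_rot"],4),s["time_s"],s["width"],s["grip_force"])
im=save("wrist","w7.png")
cv2.imwrite("pics/w7c.png",cv2.cvtColor(cv2.resize(im[110:310,200:440],None,fx=3,fy=3,interpolation=cv2.INTER_CUBIC),4))
```

```text
[ 0.5984 -0.1513  0.2186] [-0.      0.6462  0.7631  0.    ] 25.1 0.0329159052397186 79.94038224220276
```

View pics/w7c.png

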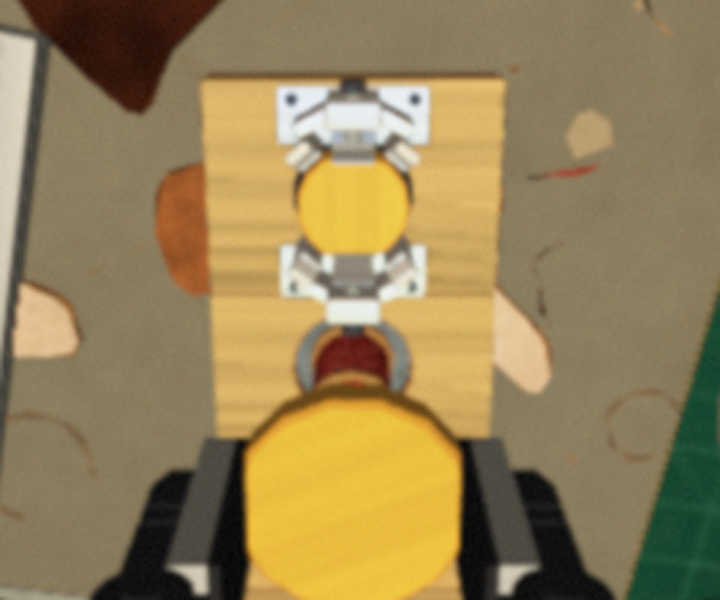

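The picture shows the magazine straight ahead and square to the tool. The follower blank is at (318,178), with housing plates at rows 139–210, and the reel sits in its well below. I'll compute offsets.

Run:
```python
from h import *
s=get_state(); R=q2R(s["eef_rot"]); t=np.array(s["tcp_pos"])
f=lambda u,v,z:((R.T@(ray((200+u/3,110+v/3),z,s)-t))*1e3).round(1)[:2]
print("plates",f(353.5,87,.021),f(353.5,299,.021))
print("blank L/R",f(298,203,.04),f(410,203,.04),"mid",f(354,203,.04))
print("blank vis top/bot",f(354,160,.04),f(354,257,.04), "sideparts",f(310,165,.04),f(310,243,.04))
print("tray top edge",f(353,77,.02),"tray sides",f(206,203,.02),f(499,203,.02))
print("held",f(353,395,t[2]+.008),f(353,602,t[2]+.008))
im=cv2.cvtColor(cv2.imread("pics/w7.png"),4)[150:200,290:345]
h=cv2.cvtColor(im,cv2.COLOR_RGB2HSV); m=cv2.inRange(h,(20,150,150),(30,255,255)); ys,xs=np.nonzero(m[:, :]); 
pts=np.array([f(3*(290+x-200),3*(150+y-110),.04) for x,y in zip(xs,ys)])
print(cv2.minEnclosingCircle(pts.astype(np.float32)),pts.min(0),pts.max(0))
```

```text
plates [37.1 -0.1] [-39.4  -0.1]
blank L/R [  1.4 -18.6] [ 1.4 18.7] mid [1.4 0. ]
blank vis top/bot [15.9  0. ] [-17.4   0.1] sideparts [ 14.3 -14.4] [-12.5 -14.8]
tray top edge [40.3 -0.3] tray sides [ -3.7 -52.3] [-3.7 51.4]
held [19.6 -0.4] [-17.1  -0.4]
((-0.4346369802951813, -0.6274887919425964), 18.736661911010742) [-14.6 -19. ] [15.3 17.2]
```

Call:
{"fn": "move_arm", "kwargs": {"newtons": 110, "targets": [[[-0.0009, 0.0002, 0.02], [0, 0, 0], 0], [[0, 0, 0.04], [0, 0, 0], 0], [[0, 0, 0.04], [0, 0, 0], 0], [[0, 0, 0.03], [0, 0, 0], 0], [[0, 0, 0.02], [0, 0, 0], 0], [[0, 0, 0.01], [0, 0, 0], 0], [[0, 0, 0.006], [0, 0, 0], 0], [[0, 0, 0], [0, 0, 0], 0], [[0, 0, 0], [0, 0, 0], 0], [[0, 0, 0], [0, 0, 0], 0]]}}

```text
time_s: 26.15
tcp_pos: [0.5996, -0.1525, 0.0538]
eef_rot: [0.001, 0.646, 0.763, 0.001]
contact_force: [-0.2, 0.3, -0.5]
width: 0.0319
grip_force: 109.4
```

Call:
{"fn": "move_arm", "kwargs": {"targets": [[[0, 0, 0.0015], [0, 0, 0], 0], [[0, 0, 0.0015], [0, 0, 0], 0], [[0, 0, 0.0015], [0, 0, 0], 0], [[0, 0, 0.0015], [0, 0, 0], 0], [[0, 0, 0.0015], [0, 0, 0], 0], [[0, 0, 0.0015], [0, 0, 0], 0], [[0, 0, 0.001], [0, 0, 0], 0], [[0, 0, 0], [0, 0, 0], 0], [[0, 0, 0], [0, 0, 0], 0], [[0, 0, 0], [0, 0, 0], 0]]}}

```text
time_s: 27.15
tcp_pos: [0.599, -0.1522, 0.0427]
eef_rot: [0.0, 0.646, 0.763, 0.0]
contact_force: [1.2, 0.4, 2.9]
width: 0.0318
grip_force: 109.7
```

Call:
{"fn": "move_arm", "kwargs": {"targets": [[[0, 0, 0.0015], [0, 0, 0], 0], [[0, 0, 0.0015], [0, 0, 0], 0], [[0, 0, 0.0015], [0, 0, 0], 0], [[0, 0, 0.0015], [0, 0, 0], 0], [[0, 0, 0], [0, 0, 0], 0], [[0, 0, 0], [0, 0, 0], 0], [[0, 0, 0], [0, 0, 0], 0], [[0, 0, 0], [0, 0, 0], 0], [[0, 0, 0], [0, 0, 0], 0], [[0, 0, 0], [0, 0, 0], 0]]}}

```text
time_s: 28.15
tcp_pos: [0.599, -0.1523, 0.0366]
eef_rot: [0.0, 0.646, 0.763, 0.0]
contact_force: [4.1, -1.8, 3.8]
width: 0.0316
grip_force: 110.3
```

Call:
{"fn": "move_arm", "kwargs": {"targets": [[[0, 0, 0.0015], [0, 0, 0], 0], [[0, 0, 0.0015], [0, 0, 0], 0], [[0, 0, 0.0015], [0, 0, 0], 0], [[0, 0, 0.0015], [0, 0, 0], 0], [[0, 0, 0], [0, 0, 0], 0], [[0, 0, 0], [0, 0, 0], 0], [[0, 0, 0], [0, 0, 0], 0], [[0, 0, 0], [0, 0, 0], 0], [[0, 0, 0], [0, 0, 0], 0], [[0, 0, 0], [0, 0, 0], 0]]}}

```text
time_s: 29.15
tcp_pos: [0.5989, -0.1523, 0.0306]
eef_rot: [0.0, 0.646, 0.763, -0.0]
contact_force: [3.4, -1.7, 3.9]
width: 0.0319
grip_force: 110.3
```

Call:
{"fn": "move_arm", "kwargs": {"targets": [[[0, 0, 0.001], [0, 0, 0], 0], [[0, 0, 0.001], [0, 0, 0], 0], [[0, 0, 0], [0, 0, 0], 0], [[0, 0, 0], [0, 0, 0], 0], [[0, 0, 0], [0, 0, 0], 0], [[0, 0, 0], [0, 0, 0], 0], [[0, 0, 0], [0, 0, 0], 0], [[0, 0, 0], [0, 0, 0], 0], [[0, 0, 0], [0, 0, 0], 0], [[0, 0, 0], [0, 0, 0], 0]]}}

```text
time_s: 30.15
tcp_pos: [0.5988, -0.1522, 0.0286]
eef_rot: [0.0, 0.646, 0.763, -0.0]
contact_force: [3.5, -2.3, 4.2]
width: 0.0319
grip_force: 110.4
```

Call:
{"fn": "move_arm", "kwargs": {"targets": [[[0, 0, 0], [0, 0, 0], 0.6], [[0, 0, 0], [0, 0, 0], 0.6], [[0, 0, 0], [0, 0, 0], 0.6], [[0, 0, 0], [0, 0, 0], 0.6], [[0, 0, -0.03], [0, 0, 0], 0.6], [[0, 0, -0.045], [0, 0, 0], 0.6], [[0, 0, -0.045], [0, 0, 0], 0.6], [[0, 0, -0.045], [0, 0, 0], 1], [[0, 0, 0], [0, 0, 0], 1], [[0, 0, 0], [0, 0, 0], 1]]}}

```text
time_s: 31.15
tcp_pos: [0.5992, -0.1524, 0.1945]
eef_rot: [0.001, 0.646, 0.763, 0.001]
contact_force: [0.1, 0.8, -0.1]
width: 0.0854
grip_force: 0.0
```

Run:
```python
from h import *
s=get_state();print(np.round(s["tcp_pos"],4),np.round(s["eef_rot"],4),s["time_s"],s["width"])
im=save("wrist","w8.png")
cv2.imwrite("pics/w8c.png",cv2.cvtColor(cv2.resize(im[90:290,220:420],None,fx=3,fy=3,interpolation=cv2.INTER_CUBIC),4))
```

```text
[ 0.5992 -0.1524  0.1945] [7.000e-04 6.463e-01 7.631e-01 7.000e-04] 31.15 0.08536257178120221
```

View pics/w8c.png

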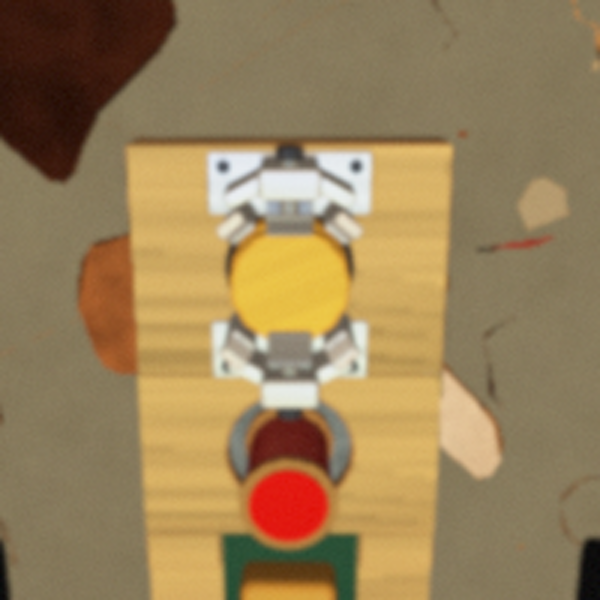

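The picture shows the new blank, with its diagonal grain, lying level at (318,184) under both catches. The reel is standing and the block is in its recess. Next is the black jar; I'm turning the tool so the camera stays clear of the press.

Call:
{"fn": "move_arm", "kwargs": {"targets": [[[0.0378, -0.0197, -0.01], [0, 0, 0], 1], [[0.0378, -0.0197, -0.01], [0, 0, 0], 1], [[0.0377, -0.0198, 0], [0, 0, -7.1], 1], [[0, 0, 0], [0, 0, -7.1], 1], [[0, 0, 0], [0, 0, -7.1], 1], [[0, 0, 0], [0, 0, -7.1], 1], [[0, 0, 0], [0, 0, -7.1], 1], [[0, 0, 0], [0, 0, 0], 0.75], [[0, 0, 0], [0, 0, 0], 0.75], [[0, 0, 0], [0, 0, 0], 0.75]]}}

```text
time_s: 32.2
tcp_pos: [0.5214, -0.0502, 0.2128]
eef_rot: [-0.001, 0.384, 0.923, -0.0]
contact_force: [-0.2, -0.8, -0.4]
width: 0.0636
grip_force: 0.0
```

Run:
```python
from h import *
s=get_state(); R=q2R(s["eef_rot"]); t=np.array(s["tcp_pos"]);print(t.round(4),np.round(s["eef_rot"],3),np.round(s["joints"],2),s["time_s"])
im=save("wrist","w9.png")
f=lambda p,z:((R.T@(ray(p,z,s)-t))*1e3).round(1)
for d in mark_of("wrist","black_jar")[:2]: w=cam2world("wrist",d["location"],s); print(d["p"],w.round(4),(R.T@(w-t)*1e3).round(1))
a=im[60:310,200:440]; cv2.imwrite("pics/w9c.png",cv2.cvtColor(cv2.resize(a,None,fx=2.4,fy=2.4,interpolation=cv2.INTER_CUBIC),4))
```

```text
[ 0.5214 -0.0502  0.2128] [-0.001  0.384  0.923 -0.   ] [-0.54  0.2   0.66  1.7  -0.12  1.29  0.93] 32.2
0.87 [ 0.5227 -0.0499 -0.0031] [ -0.9   1.4 216. ]
```

View pics/w9c.png

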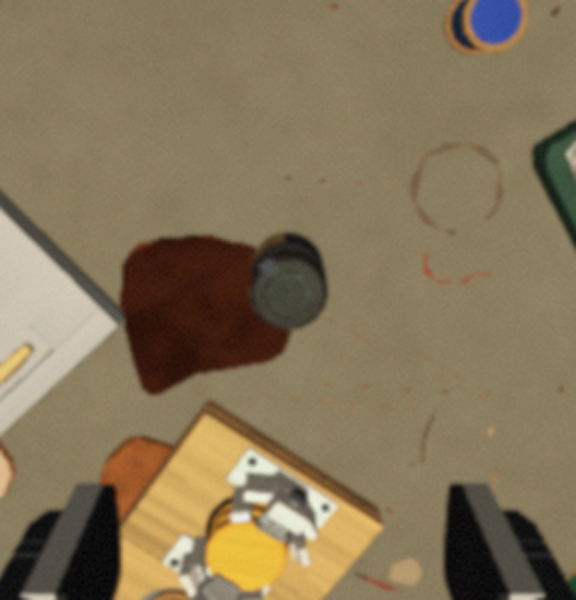

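The jar's cap is at (320,180), and the flat leather scrap lies to its left.

Run:
```python
from h import *
s=get_state(); R=q2R(s["eef_rot"]); t=np.array(s["tcp_pos"])
f=lambda p,z:((R.T@(ray(p,z,s)-t))*1e3).round(1)
print(f((320.4,180.6),.052),f((304.4,180.6),.052),f((336.3,180.6),.052))
print("well target", (np.array([.4246,-.2209])+[-.013*np.cos(-.0561)-.053*-1*0,0]).round(4))
c,n=np.cos(-.0561),np.sin(-.0561)
for m in ((-.013,-.053),(-.013,.053)): print(np.round([.4246+c*m[0]-n*m[1],-.2209+n*m[0]+c*m[1]],4))
```

```text
[  3.5   2.4 161.2] [  3.5 -12.8 161.2] [  3.5  17.4 161.2]
well target [ 0.4116 -0.2209]
[ 0.4086 -0.2731]
[ 0.4146 -0.1673]
```

Call:
{"fn": "move_arm", "kwargs": {"targets": [[[0.0028, 0.0022, 0.03], [0, 0, 0], 0.75], [[0, 0, 0.045], [0, 0, 0], 0.75], [[0, 0, 0.045], [0, 0, 0], 0.75], [[0, 0, 0.035], [0, 0, 0], 0.75], [[0, 0, 0.02], [0, 0, 0], 0.75], [[0, 0, 0.015], [0, 0, 0], 0.75], [[0, 0, 0.011], [0, 0, 0], 0.75], [[0, 0, 0], [0, 0, 0], 0.75], [[0, 0, 0], [0, 0, 0], 0.75], [[0, 0, 0], [0, 0, 0], 0.75]]}}

```text
time_s: 33.3
tcp_pos: [0.5223, -0.0468, 0.0137]
eef_rot: [0.001, 0.383, 0.924, 0.0]
contact_force: [-0.8, -0.8, 0.4]
width: 0.0642
grip_force: 0.0
```

Call:
{"fn": "move_arm", "kwargs": {"newtons": 35, "targets": [[[0, 0, 0], [0, 0, 0], 0], [[0, 0, 0], [0, 0, 0], 0], [[0, 0, 0], [0, 0, 0], 0], [[0, 0, 0], [0, 0, 0], 0], [[0, 0, 0], [0, 0, 0], 0], [[0, 0, 0], [0, 0, 0], 0], [[0, 0, 0], [0, 0, 0], 0], [[0, 0, 0], [0, 0, 0], 0], [[0, 0, 0], [0, 0, 0], 0], [[0, 0, 0], [0, 0, 0], 0]]}}

```text
time_s: 34.3
tcp_pos: [0.5218, -0.0466, 0.0133]
eef_rot: [0.0, 0.383, 0.924, 0.0]
contact_force: [-1.7, 0.6, 6.5]
width: 0.0307
grip_force: 34.3
```

Call:
{"fn": "move_arm", "kwargs": {"targets": [[[0, 0, -0.03], [0, 0, 0], 0], [[0, 0, -0.045], [0, 0, 0], 0], [[0, 0, -0.045], [0, 0, 0], 0], [[0, 0, -0.045], [0, 0, 0], 0], [[-0.0133, -0.04, -0.005], [0, 0, 0], 0], [[-0.0133, -0.04, -0.005], [0, 0, 0], 0], [[-0.0133, -0.04, -0.005], [0, 0, 0], 0], [[-0.0133, -0.04, -0.005], [0, 0, 0], 0], [[-0.0133, -0.04, -0.005], [0, 0, 0], 0], [[-0.0134, -0.0403, -0.005], [0, 0, 0], 0]]}}

```text
time_s: 35.3
tcp_pos: [0.4067, -0.2743, 0.208]
eef_rot: [0.0, 0.383, 0.924, 0.0]
contact_force: [0.8, -0.5, -1.0]
width: 0.0307
grip_force: 35.2
```

Call:
{"fn": "move_arm", "kwargs": {"targets": [[[0, 0, 0], [0, 0, 0], 0], [[0, 0, 0], [0, 0, 0], 0], [[0, 0, 0], [0, 0, 0], 0], [[0, 0, 0], [0, 0, 0], 0], [[0, 0, 0], [0, 0, 0], 0], [[0, 0, 0], [0, 0, 0], 0], [[0, 0, 0], [0, 0, 0], 0], [[0, 0, 0], [0, 0, 0], 0], [[0, 0, 0], [0, 0, 0], 0], [[0, 0, 0], [0, 0, 0], 0]]}}

```text
time_s: 36.3
tcp_pos: [0.4078, -0.2731, 0.2076]
eef_rot: [-0.0, 0.383, 0.924, -0.0]
contact_force: [-0.4, -0.9, -0.9]
width: 0.0303
grip_force: 35.2
```

Run:
```python
from h import *
s=get_state(); R=q2R(s["eef_rot"]); t=np.array(s["tcp_pos"]);print(t.round(4),np.round(s["eef_rot"],3),np.round(s["joints"],2),s["time_s"],s["width"])
im=save("wrist","w10.png")
for n in("dye_tray","black_jar"):
  for d in mark_of("wrist",n)[:2]: w=cam2world("wrist",d["location"],s); print(n,d["p"],w.round(4),(R.T@(w-t)*1e3).round(1))
a=im[100:400,180:460]; cv2.imwrite("pics/w10c.png",cv2.cvtColor(cv2.resize(a,None,fx=2,fy=2,interpolation=cv2.INTER_CUBIC),4))
```

```text
[ 0.4078 -0.2731  0.2076] [-0.     0.383  0.924 -0.   ] [-0.25  0.12  0.85  1.79 -0.1   1.27  1.41] 36.3 0.030251058861437276
dye_tray 0.87 [ 0.4287 -0.2214 -0.0006] [ 21.8  51.4 208.2]
black_jar 0.96 [ 0.4091 -0.2762  0.1951] [-3.1 -1.3 12.5]
```

View pics/w10c.png

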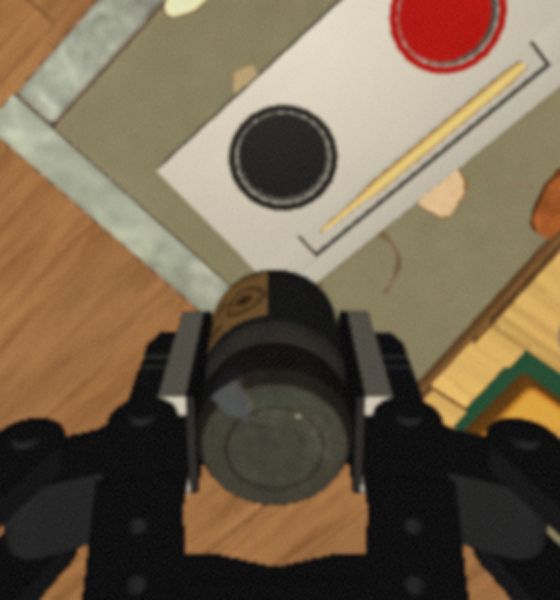

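The jar is held upright with its cap at (317,322). The black-ringed well is at (321,178).

Run:
```python
from h import *
s=get_state(); R=q2R(s["eef_rot"]); t=np.array(s["tcp_pos"])
f=lambda p,z:((R.T@(ray(p,z,s)-t))*1e3).round(1)
print("ring",f((321.5,178.5),.02),"floor",f((321.5,178.2),.013)); print("cap",f((317.5,322),t[2]-.0133+.052))
r=ray((321.5,178.5),.02,s);print(r, "red ring", ray((180+224,100+13),.02,s))
```

```text
ring [ -1.3   3.7 187.6] floor [ -2.8   3.8 194.6]
cap [  1.1  -0.3 -38.7]
[ 0.4113438  -0.27139856  0.02      ] red ring [ 0.42143304 -0.16937337  0.02      ]
```

Call:
{"fn": "move_arm", "kwargs": {"targets": [[[-0.0024, 0.0035, 0.03], [0, 0, 0], 0], [[0, 0, 0.045], [0, 0, 0], 0], [[0, 0, 0.04], [0, 0, 0], 0], [[0, 0, 0.03], [0, 0, 0], 0], [[0, 0, 0.015], [0, 0, 0], 0], [[0, 0, 0.01], [0, 0, 0], 0], [[0, 0, 0.007], [0, 0, 0], 0], [[0, 0, 0.004], [0, 0, 0], 0], [[0, 0, 0], [0, 0, 0], 0], [[0, 0, 0], [0, 0, 0], 0]]}}

```text
time_s: 37.45
tcp_pos: [0.4125, -0.2726, 0.0273]
eef_rot: [0.001, 0.383, 0.924, 0.0]
contact_force: [-0.8, 0.3, -0.4]
width: 0.03
grip_force: 35.2
```

Call:
{"fn": "move_arm", "kwargs": {"targets": [[[0, 0, 0], [0, 0, 0], 0], [[0, 0, 0], [0, 0, 0], 0], [[0, 0, 0], [0, 0, 0], 0.7], [[0, 0, 0], [0, 0, 0], 0.7], [[0, 0, 0], [0, 0, 0], 0.7], [[0, 0, 0], [0, 0, 0], 0.7], [[0, 0, -0.03], [0, 0, 0], 0.7], [[0, 0, -0.045], [0, 0, 0], 0.7], [[0, 0, -0.045], [0, 0, 0], 0.7], [[0, 0, -0.045], [0, 0, 0], 0.8]]}}

```text
time_s: 38.45
tcp_pos: [0.4115, -0.2724, 0.1932]
eef_rot: [-0.0, 0.383, 0.924, -0.0]
contact_force: [1.7, -0.2, 0.7]
width: 0.068
grip_force: 0.0
```

Call:
{"fn": "move_arm", "kwargs": {"targets": [[[0.0282, 0.0361, -0.003], [0, 0, 0], 0.8], [[0.0282, 0.0361, -0.003], [0, 0, 0], 0.8], [[0.0282, 0.0361, -0.003], [0, 0, 0], 0.8], [[0.0281, 0.036, -0.003], [0, 0, 0], 0.8], [[0.0281, 0.036, -0.003], [0, 0, 0], 0.8], [[0.0281, 0.036, 0], [0, 0, 0], 0.8], [[0.0307, 0.0293, 0], [0, 0, 0], 0.8], [[0.0306, 0.0292, 0], [0, 0, 0], 0.8], [[0.0306, 0.0292, 0], [0, 0, 0], 0.8], [[0, 0, 0], [0, 0, 0], 0.8]]}}

```text
time_s: 39.45
tcp_pos: [0.4415, 0.1333, 0.2062]
eef_rot: [-0.001, 0.379, 0.926, 0.0]
contact_force: [-0.5, -0.6, 0.1]
width: 0.0686
grip_force: 0.0
```

Call:
{"fn": "move_arm", "kwargs": {"targets": [[[0, 0, 0], [0, 0, 0], 0.8], [[0, 0, 0], [0, 0, 0], 0.8], [[0, 0, 0], [0, 0, 0], 0.8], [[0, 0, 0], [0, 0, 0], 0.8], [[0, 0, 0], [0, 0, 0], 0.8], [[0, 0, 0], [0, 0, 0], 0.8], [[0, 0, 0], [0, 0, 0], 0.8], [[0, 0, 0], [0, 0, 0], 0.8], [[0, 0, 0], [0, 0, 0], 0.8], [[0, 0, 0], [0, 0, 0], 0.8]]}}

```text
time_s: 40.45
tcp_pos: [0.4427, 0.1271, 0.2066]
eef_rot: [-0.0, 0.383, 0.924, -0.0]
contact_force: [0.4, 0.0, -0.1]
width: 0.0682
grip_force: 0.0
```

```bash
python3 - <<'E'
from h import *
s=get_state(); R=q2R(s["eef_rot"]); t=np.array(s["tcp_pos"]);print(t.round(4),np.round(s["eef_rot"],3),np.round(s["joints"],2),s["time_s"])
im=save("wrist","w11.png")
f=lambda p,z:((R.T@(ray(p,z,s)-t))*1e3).round(1)
for d in mark_of("wrist","red_jar")[:2]: w=cam2world("wrist",d["location"],s); print(d["p"],w.round(4),(R.T@(w-t)*1e3).round(1))
for a,b,c in blobs(im,[0,120,60],[8,255,255],150): print("red",a,b,c,f(c,.058))
E
python3 - <<'E'
import cv2
a=cv2.imread("pics/w11.png")[60:310,200:440]; cv2.imwrite("pics/w11c.png",cv2.resize(a,None,fx=2.4,fy=2.4,interpolation=cv2.INTER_CUBIC))
E
```

```text
[0.4427 0.1271 0.2066] [-0.     0.383  0.924 -0.   ] [-0.79  0.03  0.45  1.85 -0.01  1.26  0.45] 40.45
0.57 [ 0.4433  0.1258 -0.0009] [ -1.4  -0.5 207.5]
0.51 [0.4405 0.048  0.0017] [-54.4 -57.5 204.9]
red 1236 [297, 159, 36, 45] [314.8, 182.9] [  4.6  -2.8 148.6]
red 510 [234, 308, 30, 38] [248.8, 327.9] [-155.5  -73.6  148.6]
red 514 [108, 311, 46, 21] [129.9, 319.9] [-145.4 -198.8  148.6]
```

View pics/w11c.png

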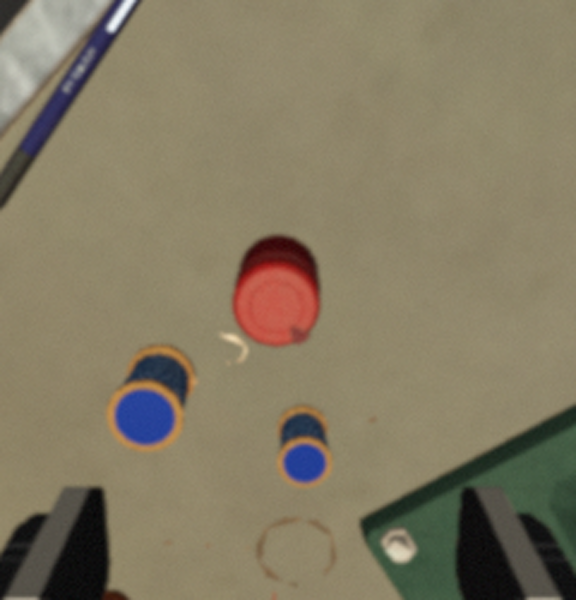

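The red jar's cap is at (315,186), with the blue reels well clear at (262,233) and (327,252). Next I grasp it.

Call:
{"fn": "move_arm", "kwargs": {"targets": [[[0.0007, -0.0018, 0.03], [0, 0, 0], 0.8], [[0, 0, 0.045], [0, 0, 0], 0.8], [[0, 0, 0.045], [0, 0, 0], 0.8], [[0, 0, 0.03], [0, 0, 0], 0.8], [[0, 0, 0.02], [0, 0, 0], 0.8], [[0, 0, 0.013], [0, 0, 0], 0.8], [[0, 0, 0.009], [0, 0, 0], 0.8], [[0, 0, 0], [0, 0, 0], 0.8], [[0, 0, 0], [0, 0, 0], 0.8], [[0, 0, 0], [0, 0, 0], 0.8]]}}

```text
time_s: 41.55
tcp_pos: [0.4416, 0.1266, 0.0154]
eef_rot: [0.0, 0.383, 0.924, 0.001]
contact_force: [-0.4, -0.4, -0.0]
width: 0.0681
grip_force: 0.0
```

Call:
{"fn": "move_arm", "kwargs": {"newtons": 35, "targets": [[[0, 0, 0], [0, 0, 0], 0], [[0, 0, 0], [0, 0, 0], 0], [[0, 0, 0], [0, 0, 0], 0], [[0, 0, 0], [0, 0, 0], 0], [[0, 0, 0], [0, 0, 0], 0], [[0, 0, 0], [0, 0, 0], 0], [[0, 0, 0], [0, 0, 0], 0], [[0, 0, 0], [0, 0, 0], 0], [[0, 0, 0], [0, 0, 0], 0], [[0, 0, 0], [0, 0, 0], 0]]}}

```text
time_s: 42.55
tcp_pos: [0.4412, 0.1265, 0.0152]
eef_rot: [0.0, 0.383, 0.924, 0.0]
contact_force: [-1.2, -0.6, 6.9]
width: 0.0331
grip_force: 34.3
```

Call:
{"fn": "move_arm", "kwargs": {"targets": [[[0, 0, -0.03], [0, 0, 0], 0], [[0, 0, -0.045], [0, 0, 0], 0], [[0, 0, -0.045], [0, 0, 0], 0], [[-0.0307, -0.0289, -0.03], [0, 0, 0], 0], [[-0.0307, -0.0289, -0.02], [0, 0, 0], 0], [[-0.0307, -0.029, -0.02], [0, 0, 0], 0], [[-0.0248, -0.0347, 0], [0, 0, 0], 0], [[-0.0248, -0.0347, 0], [0, 0, 0], 0], [[-0.0247, -0.0346, 0], [0, 0, 0], 0], [[-0.0247, -0.0346, 0], [0, 0, 0], 0]]}}

```text
time_s: 43.55
tcp_pos: [0.4158, -0.1684, 0.2038]
eef_rot: [0.0, 0.383, 0.924, 0.0]
contact_force: [2.0, 0.3, -1.0]
width: 0.0325
grip_force: 35.3
```

Call:
{"fn": "move_arm", "kwargs": {"targets": [[[0, 0, 0], [0, 0, 0], 0], [[0, 0, 0], [0, 0, 0], 0], [[0, 0, 0], [0, 0, 0], 0], [[0, 0, 0], [0, 0, 0], 0], [[0, 0, 0], [0, 0, 0], 0], [[0, 0, 0], [0, 0, 0], 0], [[0, 0, 0], [0, 0, 0], 0], [[0, 0, 0], [0, 0, 0], 0], [[0, 0, 0], [0, 0, 0], 0], [[0, 0, 0], [0, 0, 0], 0]]}}

```text
time_s: 44.55
tcp_pos: [0.4165, -0.1668, 0.2036]
eef_rot: [-0.0, 0.383, 0.924, -0.0]
contact_force: [0.0, -0.8, -1.2]
width: 0.0325
grip_force: 35.3
```

Run:
```python
from h import *
s=get_state(); R=q2R(s["eef_rot"]); t=np.array(s["tcp_pos"]);print(t.round(4),np.round(s["eef_rot"],3),s["time_s"],s["width"])
im=save("wrist","w12.png")
f=lambda p,z:((R.T@(ray(p,z,s)-t))*1e3).round(1)
for n in("dye_tray","black_jar","red_jar"):
  for d in mark_of("wrist",n)[:2]: w=cam2world("wrist",d["location"],s); print(n,d["p"],w.round(4),(R.T@(w-t)*1e3).round(1))
for a,b,c in blobs(im,[0,120,60],[8,255,255],150):
  bc=[b[0]+b[2]/2-.5,b[1]+b[3]/2-.5]; print("red",a,b,c,"ring",f(bc,.02),ray(bc,.02,s).round(4),"cap",f(c,t[2]+.043))
```

```text
[ 0.4165 -0.1668  0.2036] [-0.     0.383  0.924 -0.   ] 44.55 0.032518953297497516
dye_tray 0.67 [ 0.4293 -0.2195  0.0011] [-46.3 -28.2 202.5]
black_jar 0.91 [ 0.414  -0.2741  0.0088] [-74.2 -77.6 194.8]
red_jar 0.81 [ 0.4181 -0.1652  0.1845] [ 0.   2.2 19.1]
red 2090 [292, 151, 54, 53] [318.5, 176.1] ring [  1.3   0.6 183.6] [ 0.416  -0.1654  0.02  ] cap [ 58.9  -0.  -43. ]
red 727 [420, 157, 44, 49] [445.0, 173.4] ring [ -2.8 125.8 183.6] [ 0.5075 -0.0799  0.02  ] cap [ 59.8  39.  -43. ]
red 184 [395, 167, 26, 16] [406.8, 174.3] ring [  4.   90.6 183.6] [ 0.4778 -0.1     0.02  ] cap [ 59.5  27.2 -43. ]
red 187 [419, 181, 28, 27] [433.3, 195.0] ring [-16.6 118.2 183.6] [ 0.5119 -0.0951  0.02  ] cap [ 52.8  36.2 -43. ]
red 7399 [272, 260, 90, 104] [317.1, 312.3] ring [-160.8   -1.5  183.6] [ 0.5291 -0.2816  0.02  ] cap [  8.7  -0.5 -43. ]
```

Call:
{"fn": "move_arm", "kwargs": {"targets": [[[0, 0.001, 0.03], [0, 0, 0], 0], [[0, 0, 0.045], [0, 0, 0], 0], [[0, 0, 0.04], [0, 0, 0], 0], [[0, 0, 0.025], [0, 0, 0], 0], [[0, 0, 0.015], [0, 0, 0], 0], [[0, 0, 0.01], [0, 0, 0], 0], [[0, 0, 0.007], [0, 0, 0], 0], [[0, 0, 0.003], [0, 0, 0], 0], [[0, 0, 0], [0, 0, 0], 0], [[0, 0, 0], [0, 0, 0], 0]]}}

```text
time_s: 45.75
tcp_pos: [0.4178, -0.1662, 0.0292]
eef_rot: [0.001, 0.383, 0.924, 0.0]
contact_force: [0.1, -0.1, -0.2]
width: 0.0328
grip_force: 35.3
```

Call:
{"fn": "move_arm", "kwargs": {"targets": [[[0, 0, 0], [0, 0, 0], 0], [[0, 0, 0], [0, 0, 0], 0], [[0, 0, 0], [0, 0, 0], 0.7], [[0, 0, 0], [0, 0, 0], 0.7], [[0, 0, 0], [0, 0, 0], 0.7], [[0, 0, 0], [0, 0, 0], 0.7], [[0, 0, -0.03], [0, 0, 0], 0.7], [[0, 0, -0.045], [0, 0, 0], 0.7], [[0, 0, -0.045], [0, 0, 0], 0.7], [[0, 0, -0.045], [0, 0, 0], 0.8]]}}

```text
time_s: 46.75
tcp_pos: [0.4167, -0.1663, 0.1952]
eef_rot: [-0.0, 0.383, 0.924, -0.0]
contact_force: [0.9, 1.6, -0.5]
width: 0.068
grip_force: 0.0
```

Call:
{"fn": "move_arm", "kwargs": {"targets": [[[0, 0, -0.04], [0, 0, 0], 0.8], [[0, 0, -0.04], [0, 0, 0], 0.8], [[0.02, 0.02, -0.02], [0, 0, 0], 0.8], [[0.02, 0.02, 0], [0, 0, 0], 0.8], [[0, 0, 0], [0, 0, 0], 0.8], [[0, 0, 0], [0, 0, 0], 0.8], [[0, 0, 0], [0, 0, 0], 0.8], [[0, 0, 0], [0, 0, 0], 0.8], [[0, 0, 0], [0, 0, 0], 0.8], [[0, 0, 0], [0, 0, 0], 0.8]]}}

```text
time_s: 47.75
tcp_pos: [0.4172, -0.11, 0.2934]
eef_rot: [-0.0, 0.383, 0.924, -0.0]
contact_force: [-0.3, 0.1, -0.2]
width: 0.0682
grip_force: 0.0
```

Run:
```python
from h import *
s=get_state(); print(np.round(s["tcp_pos"],4),s["time_s"])
im=save("wrist","w13.png"); sd=camera("side")
for n in "black_jar red_jar red_reel beeswax blue_reel green_reel".split():
  print(n,[(round(d["p"],2),cam2world("side",d["location"]).round(3).tolist()) for d in mark_of("side",n)[:3]])
a=cv2.resize(im[90:400,200:600],(600,465),interpolation=cv2.INTER_CUBIC); b=cv2.resize(sd[180:350,180:490],(600,329),interpolation=cv2.INTER_CUBIC)
v=cv2.resize(np.vstack([a,b]),(452,598)); cv2.imwrite("pics/fin.png",cv2.cvtColor(v,4))
```

```text
[ 0.4172 -0.11    0.2934] 47.75
black_jar [(0.88, [0.415, -0.272, 0.006]), (0.23, [0.431, -0.219, 0.001])]
red_jar [(0.85, [0.419, -0.165, 0.007])]
red_reel [(0.84, [0.608, -0.217, 0.014])]
beeswax [(0.66, [0.618, -0.284, 0.015])]
blue_reel [(0.8, [0.34, -0.063, 0.001]), (0.56, [0.443, 0.049, -0.003]), (0.48, [0.503, 0.084, -0.004])]
green_reel [(0.74, [0.523, 0.3, 0.0]), (0.47, [0.611, -0.214, 0.001])]
```

View pics/fin.png

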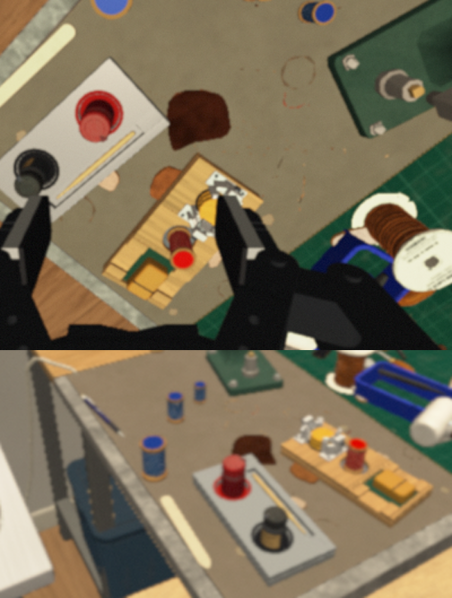

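The final views show both jars upright in the matching wells, the reel in its well, the block in its recess and the blank in the magazine. The blue and green reels are where they were, so I'm handing in.

```bash
python3 -c "
from rig import *
print(job_done())"
```

```text
the job is handed in; nothing more can be done
None
```

Both kits are made up and handed in at about 48 s of the 136 s: the reel, beeswax block and snapped-in brass blank are in the fob tray, both jars are in their matching wells, and the green and blue reels have not moved.

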